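# Sort rotor plugs with a go / no-go slot gauge

## Task

Sort the three upright plugs by the foot diameter with the stepped slot gauge, one plug at a time: lower the plug upright into the slot at the middle of the gauge as far as it goes, then put that plug away before you try the next. A plug that passes the wide upper gap (go) but stops on the step at the narrow lower gap (no-go) is good and is stood upright in the square tray; one that does not enter the upper gap, or that also passes the lower gap down to the base, is a reject and is stood upright in the oblong tray with two bays. Leave the label roll and the blue-capped vial where they are.

Things in the scene. Friction and masses are not known exactly. Their poses are not given: they have to be found in the camera images.
- gauge: fixed steel slot gauge on an aluminium base 76 mm (x) by 116 mm (y), 30 mm high; origin at the centre of its underside, z up. Two jaws (out to y = 46 mm) leave a straight slot along x, 60 mm long, centred, open at the top and both ends. Upper gap (go): 38.4 mm wide in y, 20 to 30 mm above the desk. Lower gap (no-go): 33 mm wide, 8 to 20 mm above the desk
- gauge_mouth (a point): middle of the gauge's slot at its top, 30 mm above the desk; axes as the gauge. The mouth has a 1.6 mm lead-in chamfer. Lowered here, an oversize plug stops with its underside 28 to 30 mm above the desk, a good one on the flat ledge at 20 mm, an undersize one on the base at 8 mm. Fits are loose by 1.2 to 1.5 mm a side: centre the plug across the slot (y) to 1 mm
- plug_a_mid (a point): one of three look-alike plugs standing upright, 68 mm high, about 0.1 kg: round aluminium foot 16 mm high (foot diameters differ, 28 to 44 mm; the gauge decides), below a dark grey round stem, 16 mm in diameter on all three, 16 to 68 mm above the underside. This point: on the axis, 34 mm above the underside; z up. Grip the stem's top 36 mm so the fingers clear the gauge
- plug_b_mid (a point): one of three look-alike plugs standing upright, 68 mm high, about 0.1 kg: round aluminium foot 16 mm high (foot diameters differ, 28 to 44 mm; the gauge decides), below a dark grey round stem, 16 mm in diameter on all three, 16 to 68 mm above the underside. This point: on the axis, 34 mm above the underside; z up. Grip the stem's top 36 mm so the fingers clear the gauge
- plug_c_mid (a point): one of three look-alike plugs standing upright, 68 mm high, about 0.1 kg: round aluminium foot 16 mm high (foot diameters differ, 28 to 44 mm; the gauge decides), below a dark grey round stem, 16 mm in diameter on all three, 16 to 68 mm above the underside. This point: on the axis, 34 mm above the underside; z up. Grip the stem's top 36 mm so the fingers clear the gauge
- pass_tray: fixed square white plastic tray for the good plugs, 90 x 90 mm, rim 14 mm high, walls 4 mm, inner floor 4 mm above the desk. Origin at the centre of its underside
- reject_tray: fixed oblong white plastic tray for rejects, 90 mm (x) by 152 mm (y), rim 14 mm high, walls 4 mm, inner floor 4 mm above the desk; a divider across the middle makes two bays, centred 37 mm either side of the origin along y. Origin at the centre of its underside
- label_roll: bystander: white roll of blank labels, 61 mm across, 40 mm high; origin under its centre
- vial: bystander: white vial with blue screw cap, 32 mm across, 96 mm high, standing; origin under its centre
Not all that is in view belongs to the job. What is shaped like the part that bears plug_c_mid but yellow is not meant.

How it is judged:
By the outcome, as a careful person would: the job done as asked, in the order asked, and still so for the second after the job is handed in, with the robot touching nothing.
It also fails if it takes over 72 s, if anything falls off the work surface, if the arm or the gripper's body presses on something with over 40 N, if the wrist force passes 120 N, or if a joint passes its speed limit or range.

## Robot

A 7-joint arm with a two-finger parallel gripper is mounted at the origin on the work surface; the furniture and walls round the work are solid. World frame = base frame: x ahead of the robot, y to its left, z up, the work surface at z = 0. Lengths are in m, angles in rad, forces in N, time in s.
With the tool pointing down it reaches from about 0.35 to 0.9 m from the base axis. Payload 8.1 kg.
Tool frame: the origin (TCP) lies midway between the tips of the shut fingers; the grasp point (between the pads) lies 19 mm behind it; z points along the fingers, y is the direction in which the jaws open and shut (so a half turn about z gives the same grasp; the last joint's range is limited). The gripper opens to 92 mm and grips with 3 to 60 N. Pads are 19 mm wide; open, the fingers measure 130 mm over their backs; the gripper's body (75 mm by 190 mm) begins 47 mm behind the grasp point.
Start: joints at [-1.402, 0.434, 0.025, 1.573, -0.012, 1.134, -0.075], TCP at [0.168, 0.602, 0.227] pointing down, gripper open.
Joint ranges: [-2.62, 2.62], [-0.44, 2.09], [-1.27, 1.32], [0.08, 2.57], [-1.32, 4.46], [0.12, 2], [-2.74, 2.74]. Speed limits (rad/s): [2.22, 2.22, 3.01, 3.01, 3.14, 3.14, 3.14].

## Interface

Orientations are given as a rotation vector (axis times angle).
In Python, from station import arm, eyes gives the robot as it stands.
- The arm moves only by the tool send_rows, never from a script. Its argument "moves" is one flat list of numbers, 4 for each row, row after row: the shift along the tool's x, y, z scaled (see below), then the turn about the tool's z scaled (see below). A call has 1 to 12 rows; each row shifts and turns the pose as measured when the row begins, along the tool's axes as they then stand; what a row does not reach is not made up. The controller multiplies each number of a shift by 0.4 m and each number of a turn by 90 degrees. A row lasts 1/10 s, in which the tool goes at most 50 mm and 8.59 degrees, less where a joint would pass 70% of its speed; a pose out of reach is approached as far as the arm can. A call with a number of a shift or a turn outside -1 to 1 is refused whole. A call with a gripper value outside its range is refused whole. "claw" is the opening in per cent of the stroke, from 0 (shut) to 100 (fully open), set as the call begins (left out, the last holds). The fingers move at their own pace and stop on an object; "grip_force" is the grip in N (left out, the last holds). Time passes only in rows, so rows that do not move let the fingers close. It gives the time, the measured TCP pose, the force and the opening at its end, in the units of the state.
- arm.state(): the state, without advancing time (a new reading comes with each control period).
- eyes.snapshot(name): name is "scene" or "top" or "wrist"; returns a dict with "image" (400x640x3 uint8, red, green, blue), "vertical_fov" (degrees; the focal length in pixels is half the picture's height over the tangent of half this angle, whatever the lens; pixels are square), "cx", "cy" (the principal point, pixels), "pose" (4x4, takes a point from camera to world coordinates); the wrist camera has in their place "tool_from_camera" (4x4, takes a point from camera to tool coordinates, whose origin is the TCP and whose axes are the flange's). Camera axes: x right, y down, z forward; pixel columns grow to the right and rows downward; lengths in m; the calibration is good to about 2 mm. A picture is of the moment at which its call begins: read the wrist's pose just before it. There is no depth.
- arm.sign_off(): hands the job in, once; it reports no verdict.
The state is a dict: "time": time; "q": joint angles; "joint_velocities": joint speeds; "joint_efforts": joint torques, N m; "tool_pos": TCP position; "ee_rot": TCP orientation; "wrist_force": force on the tool from outside, world axes, zero at the start; "moment": the same for the moment, N m; "opening": finger opening in m.
Only numpy, scipy, OpenCV 4.12 (cv2) and the standard library are available. Lean on these libraries where they do the work, as an engineer would, in place of code of your own. Each camera call takes 0.05 s, during which the arm holds its last target.

## Working session

There is one attempt and no reset: what is moved stays moved. The work goes in short steps, Python scripts to look and compute and a tool call to move; the robot and the scene stay as the last step left them, time stands still between calls to the robot, and variables do not carry over. Pictures are saved under pics/ and viewed, and the job is handed in when it is done.

Besides the shell and the picture viewer there is one more tool, called after "Emit:" in YAML: its name, and indented under it one key for each argument. send_rows: Moves the arm, as the interface text tells. Its arguments: {"type":"object","properties":{"moves":{"type":"array"},"claw":{"type":"number"},"grip_force":{"type":"number"}},"required":["moves"]}

```bash
ls; mkdir -p pics
python3 - <<'E'
from station import arm, eyes
import cv2, numpy as np
s=arm.state(); print(s['time'],s['tool_pos'],s['ee_rot'],s['opening'])
for n in ('scene','top','wrist'):
    d=eyes.snapshot(n); cv2.imwrite(f'pics/{n}0.png',d['image'][:,:,::-1])
    print(n,d['vertical_fov'],d['cx'],d['cy'],np.round(d.get('pose',d.get('tool_from_camera')),4).tolist())
E
```

```text
pics
0.0 [0.16772791 0.60156079 0.22593687] [-4.2578624e-01 -3.1125616e+00  2.4703762e-03] 0.0920072827093607
scene 50.2231381283566 316.6500520902079 197.9904256801086 [[-0.6674, -0.4609, 0.5849, 0.038], [-0.7443, 0.3879, -0.5436, 0.457], [0.0237, -0.7982, -0.6019, 0.5963], [0.0, 0.0, 0.0, 1.0]]
top 47.97325546978438 321.15944333225883 202.50992161019363 [[-0.014, -0.987, 0.1603, 0.407], [-0.9998, 0.0161, 0.0121, -0.0576], [-0.0145, -0.1601, -0.987, 1.0767], [0.0, 0.0, 0.0, 1.0]]
wrist 61.49798013499918 315.6717789750616 202.66752062886752 [[-0.0003, -0.9636, -0.2673, 0.0711], [1.0, -0.0003, -0.0001, -0.0002], [0.0, -0.2673, 0.9636, -0.1563], [0.0, 0.0, 0.0, 1.0]]
```

View pics/scene0.png

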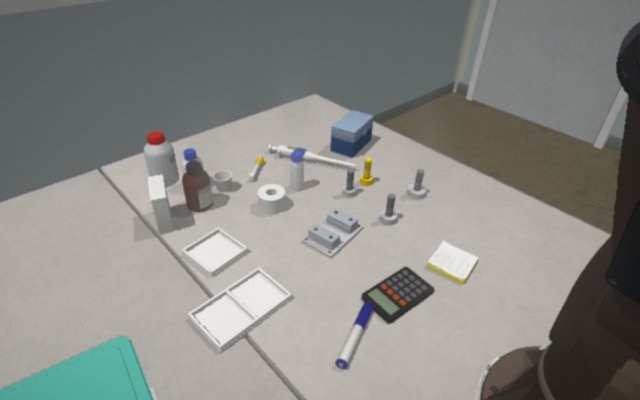

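View pics/top0.png

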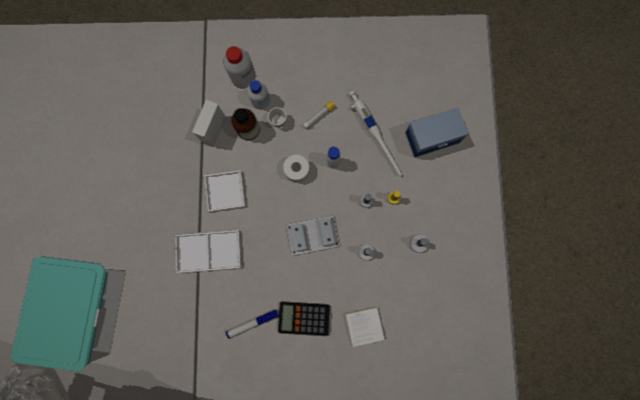

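View pics/wrist0.png

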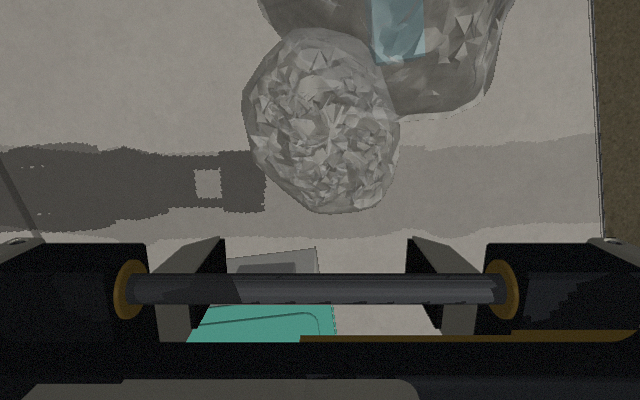

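```bash
cat > h.py <<'E'
from station import arm, eyes
import cv2, numpy as np
from scipy.spatial.transform import Rotation as R
def ray(d,u,v,pose):
    f=d['image'].shape[0]/2/np.tan(np.radians(d['vertical_fov'])/2)
    r=pose[:3,:3]@np.array([(u-d['cx'])/f,(v-d['cy'])/f,1]); return pose[:3,3],r
def atz(d,u,v,z,pose=None):
    pose=np.array(d['pose']) if pose is None else pose
    o,r=ray(d,u,v,pose); return o+r*(z-o[2])/r[2]
def proj(d,p,pose=None):
    pose=np.array(d['pose']) if pose is None else pose
    f=d['image'].shape[0]/2/np.tan(np.radians(d['vertical_fov'])/2)
    c=pose[:3,:3].T@(np.array(p)-pose[:3,3]); return d['cx']+f*c[0]/c[2],d['cy']+f*c[1]/c[2]
def wpose(s,d):
    T=np.eye(4);T[:3,:3]=R.from_rotvec(s['ee_rot']).as_matrix();T[:3,3]=s['tool_pos'];return T@np.array(d['tool_from_camera'])
def tool(s,target,yaw=None):
    "scaled tool shifts (sum) to target"
    M=R.from_rotvec(s['ee_rot']).as_matrix(); return M.T@(np.array(target)-s['tool_pos'])
def crop(im,x0,y0,x1,y1,k,name):
    cv2.imwrite(name,cv2.resize(im[y0:y1,x0:x1,::-1],None,fx=k,fy=k,interpolation=cv2.INTER_CUBIC))
E
python3 - <<'E'
from h import *
im=cv2.imread('pics/top0.png')[:,:,::-1]
crop(im,275,185,445,265,4.5,'pics/c1.png'); crop(im,165,160,255,280,5,'pics/c2.png')
im=cv2.imread('pics/scene0.png')[:,:,::-1]
crop(im,290,140,440,260,5,'pics/c3.png')
print(R.from_rotvec(arm.state()['ee_rot']).as_matrix().round(3))
E
```

```text
[[-0.963  0.268 -0.   ]
 [ 0.268  0.963 -0.001]
 [-0.    -0.001 -1.   ]]
```

View pics/c1.png

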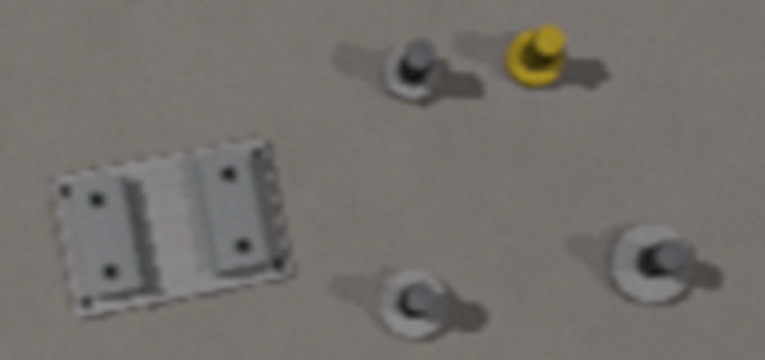

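View pics/c2.png

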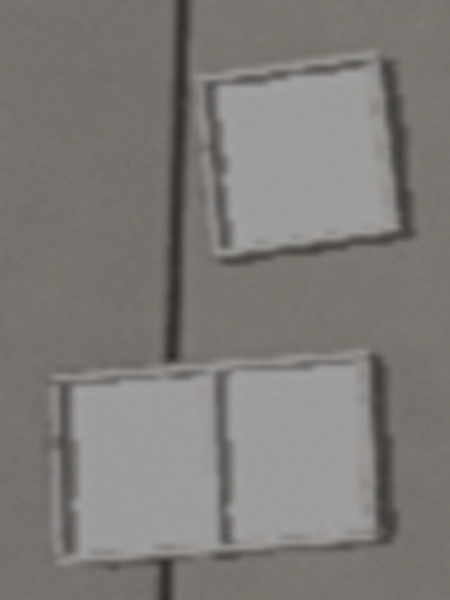

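View pics/c3.png

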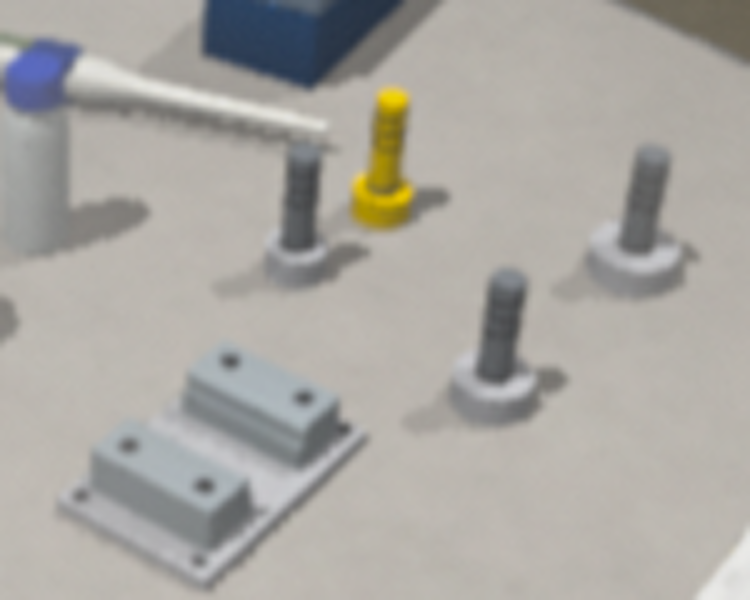

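Run:
```python
from h import *
t=eyes.snapshot('top'); s=eyes.snapshot('scene')
c=lambda p,o,k:(np.array(p,float)+.5)/k+np.array(o)-.5
T=lambda p:c(p,(275,185),4.5); T2=lambda p:c(p,(165,160),5); S=lambda p:c(p,(290,140),5)
for n,p,q in (('P1',(421,55),(302,153)),('P2',(422,300),(507,280)),('P3',(674,257),(653,156)),('Y',(549,41),(392,99))):
    print(n,atz(t,*T(p),.068).round(4),atz(s,*S(q),.068).round(4))
for n,p in (('P1',(412,72)),('P2',(414,303)),('P3',(652,260))):
    print(n,'foot',atz(t,*T(p),.016).round(4))
g=np.array([atz(t,*T(p),.008) for p in ((52,178),(270,140),(296,275),(80,318))]);print('gauge',g.round(3).tolist(),g.mean(0))
d=g[1]+g[2]-g[0]-g[3];print(np.linalg.norm(d[:2])/2,'yaw',np.degrees(np.arctan2(d[0],-d[1])))
d=g[0]+g[1]-g[2]-g[3];print(np.linalg.norm(d[:2])/2,'yaw',np.degrees(np.arctan2(d[1],d[0])))
gs=np.array([atz(s,*S(p),.008) for p in ((57,500),(205,586),(368,436),(0,0))]);print('gauge s',((gs[0]+gs[2])/2).round(4),gs[:3].round(3).tolist())
for n,ps in (('pass',((196,78),(380,52),(404,236),(220,258))),('rej',((50,378),(374,350),(384,542),(58,562)))):
    g=np.array([atz(t,*T2(p),.014) for p in ps]);print(n,g.round(3).tolist(),g.mean(0))
for n,p in (('roll',(296,166)),('vial',(334,153))): print(n,atz(t,*p,.05 if n=='roll' else .096))
```

```text
P1 [ 0.5822 -0.1523  0.068 ] [ 0.5804 -0.1473  0.068 ]
P2 [ 0.4589 -0.149   0.068 ] [ 0.4575 -0.1444  0.068 ]
P3 [ 0.4783 -0.2746  0.068 ] [ 0.4762 -0.2685  0.068 ]
Y [ 0.5883 -0.2172  0.068 ] [ 0.5857 -0.213   0.068 ]
P1 foot [ 0.5821 -0.1522  0.016 ]
P2 foot [ 0.4601 -0.1496  0.016 ]
P3 foot [ 0.4806 -0.2743  0.016 ]
gauge [[0.529, 0.04, 0.008], [0.548, -0.076, 0.008], [0.476, -0.089, 0.008], [0.455, 0.025, 0.008]] [ 0.50217846 -0.02489637  0.008     ]
0.11678066649526592 yaw 9.707298152284082
0.07430096175421638 yaw 10.457082704567577
gauge s [ 0.4985 -0.0193  0.008 ] [[0.526, 0.043, 0.008], [0.451, 0.031, 0.008], [0.471, -0.082, 0.008]]
pass [[0.651, 0.24, 0.014], [0.663, 0.15, 0.014], [0.572, 0.137, 0.014], [0.563, 0.225, 0.014]] [0.61233061 0.18807005 0.014     ]
rej [[0.507, 0.305, 0.014], [0.518, 0.151, 0.014], [0.427, 0.145, 0.014], [0.42, 0.298, 0.014]] [0.46774245 0.22467345 0.014     ]
roll [0.66151832 0.01282708 0.05      ]
vial [ 0.67863952 -0.07603475  0.096     ]
```

Emit:
send_rows:
  moves: [0,0,-0.05,-0.0945,0,0,-0.05,-0.0945,0,0,0,-0.0945]

```text
time: 0.55
tool_pos: [0.1673, 0.6012, 0.2664]
ee_rot: [0.285, -3.128, 0.006]
wrist_force: [-0.5, -0.3, 0.0]
opening: 0.092
```

Run:
```python
from h import *
s=arm.state();M=R.from_rotvec(s['ee_rot']).as_matrix();print(s['time'],s['tool_pos'],M.round(3),s['q'].round(2) if hasattr(s['q'],'round') else s['q'])
for p in ((.45,.25,.25),(.45,-.15,.25)): print((tool(s,p)/.4).round(3))
```

```text
0.55 [0.16729284 0.60116591 0.26640478] [[-0.983 -0.181 -0.   ]
 [-0.181  0.983 -0.004]
 [ 0.001 -0.004 -1.   ]] [-1.34  0.41 -0.07  1.51  0.03  1.23  0.34]
[-0.536 -0.991  0.044]
[-0.355 -1.975  0.048]
```

Emit:
send_rows:
  moves: [-0.045,-0.112,0,0,-0.045,-0.112,0,0,-0.045,-0.112,0,0,-0.045,-0.112,0,0,-0.045,-0.112,0,0,-0.045,-0.112,0,0,-0.045,-0.112,0,0,-0.045,-0.112,0,0,-0.045,-0.112,0,0,-0.045,-0.112,0,0,-0.045,-0.112,0,0,-0.045,-0.112,0,0]

```text
time: 1.75
tool_pos: [0.4862, 0.1035, 0.2664]
ee_rot: [-0.315, 3.125, 0.004]
wrist_force: [1.3, 1.4, 0.0]
opening: 0.0919
```

Emit:
send_rows:
  moves: [-0.045,-0.112,0,0,-0.045,-0.112,0,0,-0.045,-0.112,0,0,-0.045,-0.112,0,0]

```text
time: 2.15
tool_pos: [0.5953, -0.0641, 0.2668]
ee_rot: [-0.318, 3.123, 0.005]
wrist_force: [1.5, 0.5, 0.1]
opening: 0.0917
```

Run:
```python
from h import *
s=arm.state();print(s['time'],s['tool_pos'],R.from_rotvec(s['ee_rot']).as_matrix().round(3),s['q'])
d=eyes.snapshot('wrist');cv2.imwrite('pics/w1.png',d['image'][:,:,::-1])
P=wpose(s,d)
for p in ((.5,-.022,.008),(.46,-.147,.068),(.58,-.15,.068)):print(proj(d,p,P))
np.savez('w1.npz',P=P)
```

```text
2.15 [ 0.59531596 -0.06407832  0.26675742] [[-0.98  -0.201  0.002]
 [-0.201  0.98   0.003]
 [-0.002  0.003 -1.   ]] [-0.23582151  0.36742218  0.35907567  1.60504455 -0.14012288  1.19256789
  1.92640233]
(np.float64(366.7639056738876), np.float64(96.79977205897104))
(np.float64(259.031717692968), np.float64(24.034385410163594))
(np.float64(238.26274408864856), np.float64(147.53356665252352))
```

View pics/w1.png

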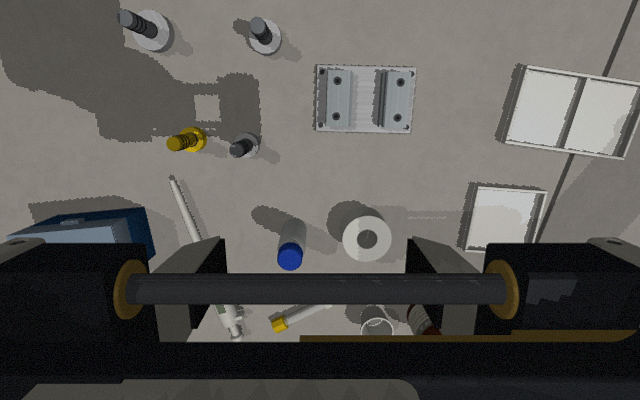

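Run:
```python
from h import *
im=cv2.imread('pics/w1.png')[:,:,::-1]
crop(im,305,55,425,143,6.5,'pics/c4.png'); crop(im,110,0,290,165,4.4,'pics/c5.png')
```

```text
(no output)
```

View pics/c4.png

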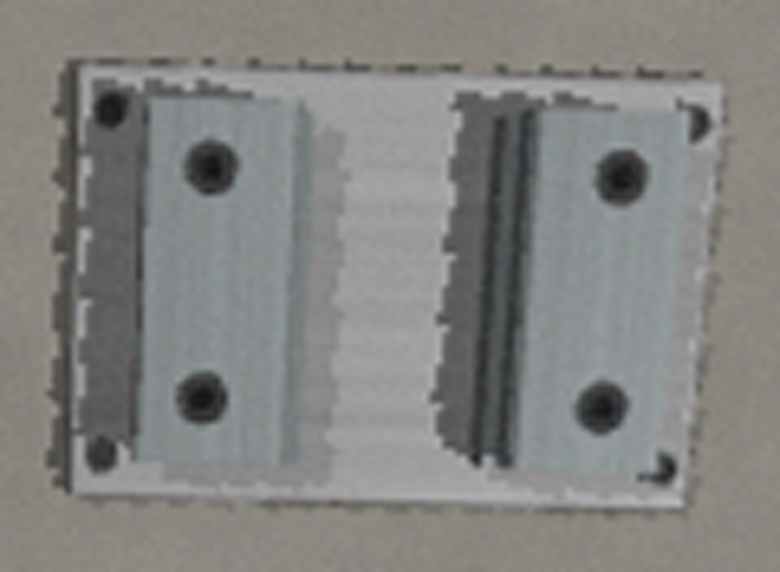

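View pics/c5.png

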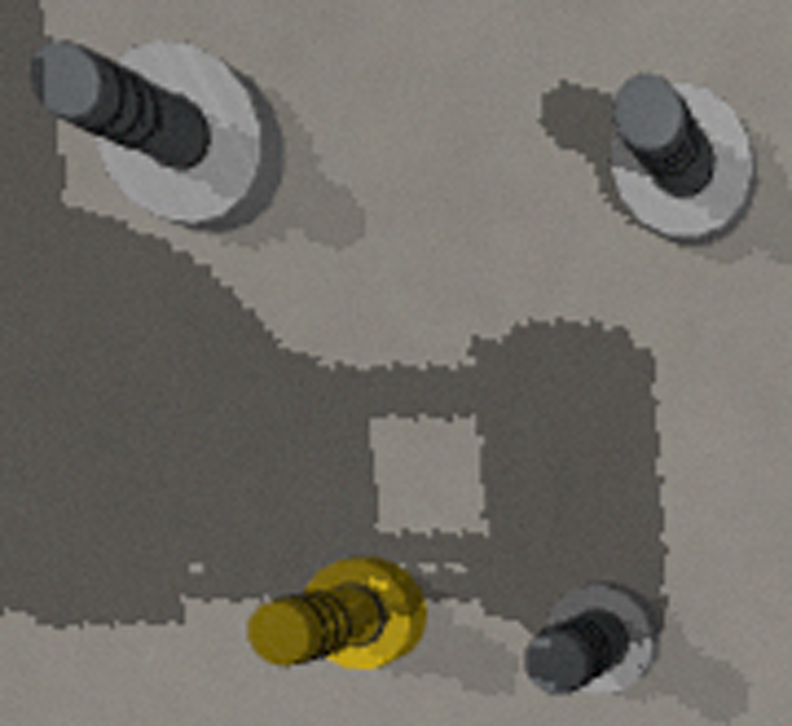

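Run:
```python
from h import *
import types
d=eyes.snapshot('wrist');P=np.load('w1.npz')['P']
c=lambda p,o,k:(np.array(p,float)+.5)/k+np.array(o)-.5
G=lambda p,z:atz(d,*c(p,(305,55),6.5),z,P)
h=np.array([G(p,.03) for p in ((212,167),(203,397),(602,407),(622,177))]);print(h.round(4).tolist(),h.mean(0))
e=h[3]+h[2]-h[0]-h[1];print('yaw',np.degrees(np.arctan2(e[0],-e[1])),np.linalg.norm(e)/2); e=h[1]+h[2]-h[0]-h[3];print(np.degrees(np.arctan2(e[1],e[0])),np.linalg.norm(e)/2)
b=np.array([G(p,.008) for p in ((72,62),(720,85),(685,505),(68,492))]);print(b.round(4).tolist(),b.mean(0))
e=b[0]+b[3]-b[1]-b[2];print('yaw',np.degrees(np.arctan2(-e[0],e[1])),np.linalg.norm(e)/2)
Q=lambda p,z:atz(d,*c(p,(110,0),4.4),z,P)
for n,p,f in (('P1',(557,660),(601,637)),('P2',(648,110),(683,161)),('P3',(70,80),(182,132))):print(n,Q(p,.068).round(4),Q(f,.016).round(4))
W=lambda p,z:atz(d,*p,z,P)
for n,ps in (('pass',((474,183),(547,190),(534,252),(459,247))),('rej',((524,65),(641,80),(625,158),(499,142)))):
    q=np.array([W(p,.014) for p in ps]);print(n,q.round(3).tolist(),q.mean(0))
print('vial',W((290,257),.096),'roll',W((367,239),.04))
```

```text
[[0.491, -0.0612, 0.03], [0.5282, -0.0545, 0.03], [0.5158, 0.0141, 0.03], [0.4786, 0.0074, 0.03]] [ 0.50340004 -0.02354787  0.03      ]
yaw -169.75383926788484 0.06966062732854945
10.202895355924056 0.03780866766989236
[[0.477, -0.0882, 0.008], [0.4576, 0.0252, 0.008], [0.5293, 0.0392, 0.008], [0.5501, -0.074, 0.008]] [ 0.5034922  -0.02445205  0.008     ]
yaw -169.93848789578323 0.11502236925678125
P1 [ 0.5826 -0.1518  0.068 ] [ 0.5824 -0.1515  0.016 ]
P2 [ 0.4609 -0.1489  0.068 ] [ 0.4611 -0.1487  0.016 ]
P3 [ 0.4802 -0.2718  0.068 ] [ 0.4798 -0.2721  0.016 ]
pass [[0.573, 0.133, 0.014], [0.563, 0.225, 0.014], [0.646, 0.241, 0.014], [0.659, 0.141, 0.014]] [0.61022103 0.1849813  0.014     ]
rej [[0.431, 0.144, 0.014], [0.419, 0.282, 0.014], [0.506, 0.303, 0.014], [0.519, 0.146, 0.014]] [0.46876881 0.2186426  0.014     ]
vial [ 0.67873534 -0.074774    0.096     ] roll [0.66275777 0.0137788  0.04      ]
```

```bash
cat > g.py <<'E'
from h import *
import sys
s=arm.state();a=[float(v) for v in sys.argv[1:4]]
M=R.from_rotvec(s['ee_rot']).as_matrix();print(s['time'],np.round(s['tool_pos'],4),'yaw',np.degrees(np.arctan2(-M[0,1],M[1,1])).round(2),'tilt',M[:2,2].round(4),'scaled',(tool(s,a)/.4).round(4),'F',np.round(s['wrist_force'],1),'op',s['opening'])
E
python3 g.py .461 -.1487 .15
```

```text
2.25 [ 0.5963 -0.0704  0.2664] yaw 11.08 tilt [ 0.0025 -0.0013] scaled [ 0.3702 -0.1267  0.2903] F [ 0.5 -0.9 -0.4] op 0.09178814243233627
```

Emit:
send_rows:
  moves: [0.074,-0.0253,0.058,0.011,0.074,-0.0253,0.058,0,0.074,-0.0253,0.058,0,0.074,-0.0253,0.058,0,0.074,-0.0253,0.058,0,0,0,0,0,0,0,0,0]
  claw: 50
  grip_force: 20

```text
time: 2.95
tool_pos: [0.4553, -0.1488, 0.1451]
ee_rot: [-0.272, 3.127, -0.002]
wrist_force: [0.4, -0.2, 0.8]
opening: 0.0465
```

```bash
python3 g.py .461 -.1487 .036;python3 - <<'E'
from h import *
d=eyes.snapshot('wrist');cv2.imwrite('pics/w2.png',d['image'][:,:,::-1])
E
```

```text
2.95 [ 0.4553 -0.1488  0.1451] yaw 9.94 tilt [ 0.0032 -0.0008] scaled [-0.0132 -0.0018  0.2727] F [ 0.4 -0.2  0.8] op 0.046505651317110645
```

View pics/w2.png

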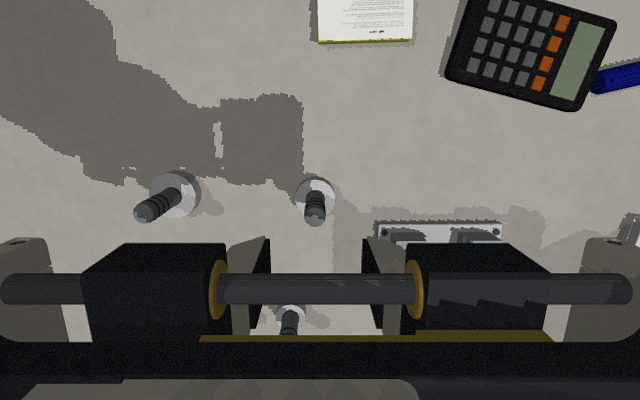

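Emit:
send_rows:
  moves: [-0.013,0,0.06,0,0,0,0.1,0,0,0,0.09,0,0,0,0.02,0,0,0,0,0]

```text
time: 3.5
tool_pos: [0.4704, -0.1458, 0.0381]
ee_rot: [-0.281, 3.115, -0.004]
wrist_force: [0.0, 0.2, 0.9]
opening: 0.046
```

```bash
python3 g.py .461 -.1487 .036
```

```text
3.5 [ 0.4704 -0.1458  0.0381] yaw 10.3 tilt [ 0.0146 -0.0014] scaled [ 0.0244 -0.0029  0.0049] F [0.  0.2 0.9] op 0.04597603763279516
```

Emit:
send_rows:
  moves: [0.022,-0.003,0.005,0,0,0,0,0]

```text
time: 3.7
tool_pos: [0.4632, -0.1487, 0.038]
ee_rot: [-0.282, 3.112, -0.005]
wrist_force: [-0.1, 0.4, 0.1]
opening: 0.046
```

```bash
python3 g.py .461 -.1487 .036
```

```text
3.7 [ 0.4632 -0.1487  0.038 ] yaw 10.37 tilt [ 0.0172 -0.0016] scaled [0.0055 0.001  0.0049] F [-0.1  0.4  0.1] op 0.045950503426543665
```

Emit:
send_rows:
  moves: [0.005,0,0.003,0,0,0,0,0,0,0,0,0,0,0,0,0]
  claw: 0

```text
time: 4.1
tool_pos: [0.4631, -0.1496, 0.04]
ee_rot: [-0.281, 3.106, -0.007]
wrist_force: [0.3, -0.7, 0.8]
opening: 0.0186
```

```bash
python3 g.py .5034 -.0240 .1
```

```text
4.1 [ 0.4631 -0.1496  0.04  ] yaw 10.33 tilt [ 0.0231 -0.0022] scaled [-0.1588  0.2898 -0.1483] F [ 0.3 -0.7  0.8] op 0.018624917955829712
```

Emit:
send_rows:
  moves: [0,0,0,0,0,0,-0.04,0,0,0,-0.06,0,0,0,-0.06,0]

```text
time: 4.5
tool_pos: [0.4592, -0.1488, 0.1029]
ee_rot: [-0.282, 3.113, -0.004]
wrist_force: [0.3, 0.3, -1.9]
opening: 0.015
```

```bash
python3 g.py .5034 -.0240 .12; python3 -c "
from h import *
print(arm.state())"
```

```text
4.5 [ 0.4592 -0.1488  0.1029] yaw 10.34 tilt [ 0.0161 -0.0013] scaled [-0.1653  0.2869 -0.0412] F [ 0.3  0.3 -1.9] op 0.014998074015802134
{'time': 4.5, 'q': array([-0.06984851,  0.36087044,  0.35049196,  2.09290232, -0.19360463,
        0.70128318,  2.15776412]), 'joint_velocities': array([-0.19118744, -0.3981782 ,  0.19514764, -0.20322408,  0.2477084 ,
        0.5985556 , -0.22327671]), 'joint_efforts': array([  1.98525667, -46.37962461,   3.80708501, -21.31507874,
        -0.45701162,  -1.24635749,   0.49605371]), 'tool_pos': array([ 0.459242  , -0.14877841,  0.10294995]), 'ee_rot': array([-0.2817565 ,  3.11289509, -0.00422566]), 'wrist_force': array([ 0.2794456 ,  0.32854055, -1.8650778 ]), 'moment': array([ 0.00718505,  0.01745541, -0.03492858]), 'opening': 0.014998074015802134}
```

Emit:
send_rows:
  moves: [-0.04,0.072,-0.012,0,-0.042,0.072,-0.01,0,-0.042,0.072,-0.01,0,-0.041,0.071,-0.01,0,0,0,0,0]

```text
time: 5.0
tool_pos: [0.5067, -0.0211, 0.1245]
ee_rot: [-0.274, 3.108, -0.006]
wrist_force: [0.2, 0.5, -1.0]
opening: 0.0153
```

```bash
python3 g.py .5034 -.0240 .09
python3 - <<'E'
from h import *
s=arm.state()
d=eyes.snapshot('wrist');cv2.imwrite('pics/w3.png',d['image'][:,:,::-1]); np.savez('w3.npz',P=wpose(s,d))
for n in('scene',):
  e=eyes.snapshot(n);crop(e['image'],270,120,430,260,5,'pics/s3.png')
E
```

```text
5.0 [ 0.5067 -0.0211  0.1245] yaw 10.09 tilt [ 0.0222 -0.0019] scaled [ 0.0113 -0.0051  0.086 ] F [ 0.2  0.5 -1. ] op 0.01527060063095512
```

View pics/w3.png

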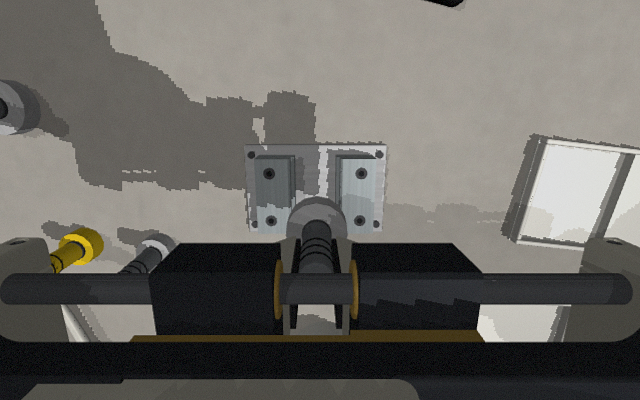

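View pics/s3.png

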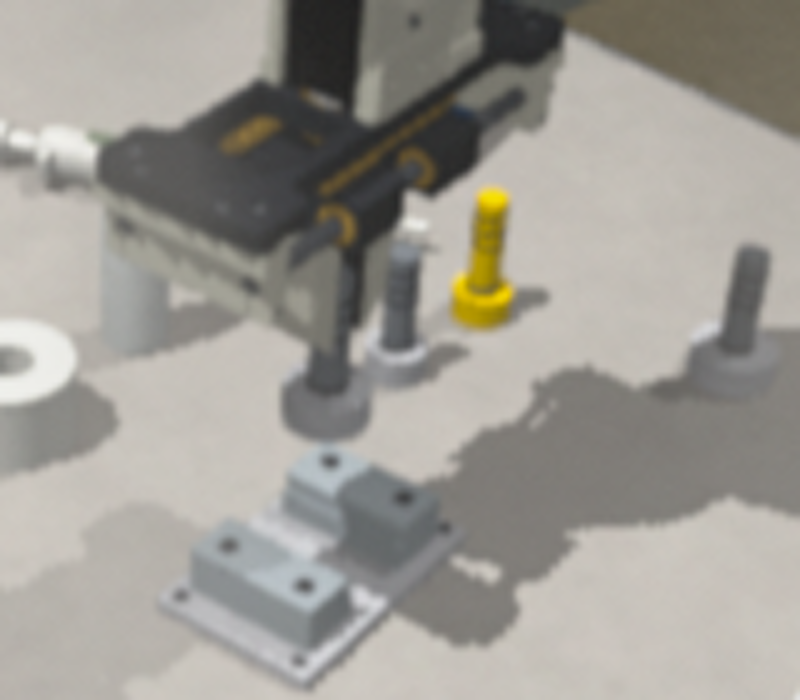

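Run:
```python
from h import *
im=cv2.imread('pics/w3.png')[:,:,::-1]
crop(im,240,140,395,260,5,'pics/c6.png')
```

```text
(no output)
```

View pics/c6.png

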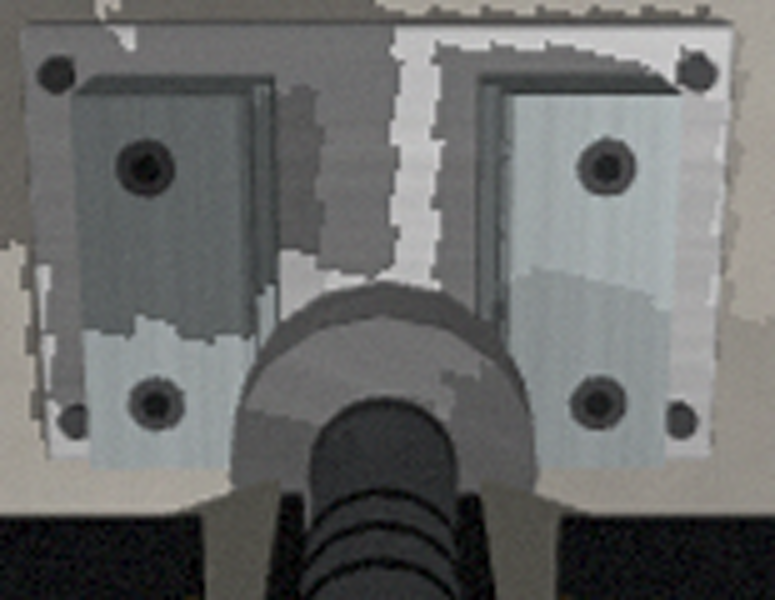

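```bash
cat > m.py <<'E'
from h import *
def holes(crop_pts,o,k,P,d,foot=None,zf=None):
    c=lambda p:(np.array(p,float)+.5)/k+np.array(o)-.5
    h=np.array([atz(d,*c(p),.03,P) for p in crop_pts]);m=h.mean(0)
    e=(h[1]+h[3]-h[0]-h[2]);e=e/np.linalg.norm(e)
    print('holes mean',m.round(4),'yaw',np.degrees(np.arctan2(-e[0],e[1])).round(2))
    if foot is not None:
        f=[atz(d,*c(p),zf,P) for p in foot]; fm=np.mean(f,0)
        print('foot',fm.round(4),'width',np.linalg.norm(f[0]-f[1]),'dy gauge',((m-fm)@e*1000).round(2),'mm')
E
python3 - <<'E'
from m import *
d=eyes.snapshot('wrist');P=np.load('w3.npz')['P']
holes(((146,167),(606,167),(156,404),(598,404)),(240,140),5,P,d,((231,475),(538,475)),.1245-.04+.010)
E
python3 g.py .5034 -.0240 .09
```

```text
holes mean [ 0.503  -0.0236  0.03  ] yaw 10.16
foot [ 0.5074 -0.0213  0.0945] width 0.03626486929676586 dy gauge -1.46 mm
5.15 [ 0.5045 -0.0265  0.1239] yaw 9.74 tilt [ 0.0199 -0.0043] scaled [0.0033 0.0073 0.0846] F [ 1.8 -0.7 -0.6] op 0.015689450490907662
```

Emit:
send_rows:
  moves: [0.003,0.007,0.0,0,0,0,0,0]

```text
time: 5.35
tool_pos: [0.5016, -0.0262, 0.1234]
ee_rot: [-0.26, 3.113, -0.01]
wrist_force: [-0.2, 0.1, -0.4]
opening: 0.0158
```

```bash
python3 g.py .5032 -.0237 .09
```

```text
5.35 [ 0.5016 -0.0262  0.1234] yaw 9.53 tilt [ 0.0186 -0.0052] scaled [-0.0034  0.0061  0.0836] F [-0.2  0.1 -0.4] op 0.015782636936895564
```

Emit:
send_rows:
  moves: [-0.005,0.009,0.04,0]

```text
time: 5.45
tool_pos: [0.5042, -0.0238, 0.1087]
ee_rot: [-0.256, 3.11, -0.011]
wrist_force: [0.8, -0.2, -0.8]
opening: 0.0157
```

```bash
python3 g.py .5032 -.0237 .09
```

```text
5.45 [ 0.5042 -0.0238  0.1087] yaw 9.4 tilt [ 0.0216 -0.0052] scaled [0.0033 0.001  0.0466] F [ 0.8 -0.2 -0.8] op 0.01572001048571251
```

Emit:
send_rows:
  moves: [0.004,0.001,0.04,0,0.001,0,0.03,0]

```text
time: 5.65
tool_pos: [0.5024, -0.0251, 0.0797]
ee_rot: [-0.252, 3.11, -0.011]
wrist_force: [-0.1, -0.1, -1.4]
opening: 0.0153
```

```bash
python3 g.py .5032 -.0237 .06;python3 - <<'E'
from h import *
s=arm.state()
d=eyes.snapshot('wrist'); np.savez('w4.npz',P=wpose(s,d));crop(d['image'],240,140,395,260,5,'pics/c7.png')
E
```

```text
5.65 [ 0.5024 -0.0251  0.0797] yaw 9.27 tilt [ 0.0221 -0.0054] scaled [-0.0014  0.0036  0.0494] F [-0.1 -0.1 -1.4] op 0.015319688285284986
```

View pics/c7.png

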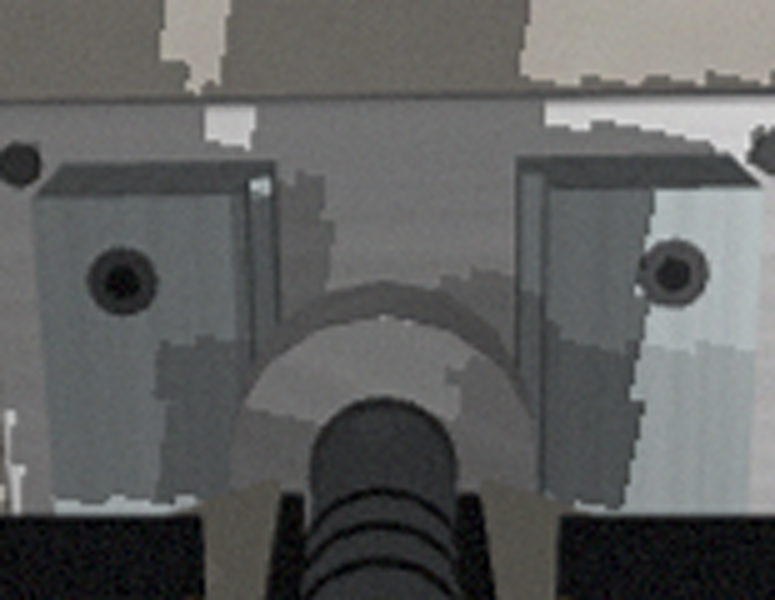

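Emit:
send_rows:
  moves: [-0.002,0.006,0.012,-0.008]

```text
time: 5.8
tool_pos: [0.5018, -0.0236, 0.0734]
ee_rot: [-0.27, 3.111, -0.012]
wrist_force: [0.5, 0.4, -0.7]
opening: 0.0159
```

```bash
python3 g.py .5032 -.0237 .06
```

```text
5.8 [ 0.5018 -0.0236  0.0734] yaw 9.91 tilt [ 0.0197 -0.0061] scaled [-0.0027 -0.0004  0.0335] F [ 0.5  0.4 -0.7] op 0.015854617862305152
```

Centred to about 0.2 mm. Descend into the gauge in gentle rows.

Emit:
send_rows:
  moves: [-0.001,0,0.02,0]

```text
time: 5.9
tool_pos: [0.5026, -0.0237, 0.0654]
ee_rot: [-0.27, 3.11, -0.012]
wrist_force: [0.5, 1.2, 0.1]
opening: 0.0157
```

```bash
python3 g.py .5032 -.0237 .06
```

```text
5.9 [ 0.5026 -0.0237  0.0654] yaw 9.93 tilt [ 0.0202 -0.006 ] scaled [-0.0013 -0.      0.0135] F [0.5 1.2 0.1] op 0.015675859172440767
```

Emit:
send_rows:
  moves: [-0.001,0,0.018,0,0,0,0.015,0]

```text
time: 6.1
tool_pos: [0.5064, -0.0224, 0.0537]
ee_rot: [-0.271, 3.104, -0.009]
wrist_force: [-1.3, 6.4, 30.3]
opening: 0.0156
```

```bash
python3 g.py .5032 -.0237 .06
```

```text
6.1 [ 0.5064 -0.0224  0.0537] yaw 9.97 tilt [ 0.0261 -0.0036] scaled [ 0.0081 -0.002  -0.0159] F [-1.3  6.4 30.3] op 0.01564129439006574
```

Run:
```python
from h import *
s=arm.state();print(s['wrist_force'],s['tool_pos'])
d=eyes.snapshot('wrist'); cv2.imwrite('pics/w5.png',d['image'][:,:,::-1]);np.savez('w5.npz',P=wpose(s,d))
e=eyes.snapshot('scene');crop(e['image'],290,170,390,260,8,'pics/s5.png')
```

```text
[-1.33990592  6.41219279 30.28115284] [ 0.50640159 -0.02237046  0.05372211]
```

View pics/w5.png

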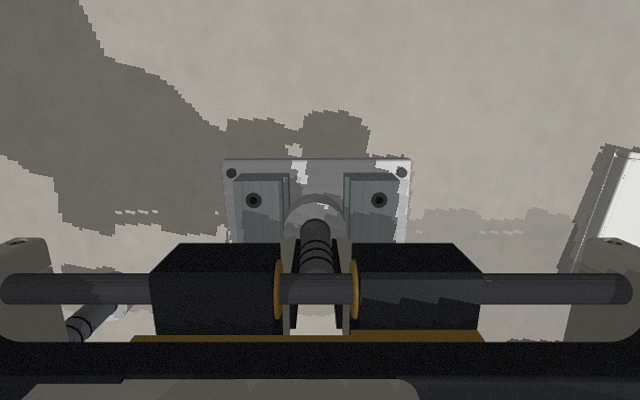

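View pics/s5.png

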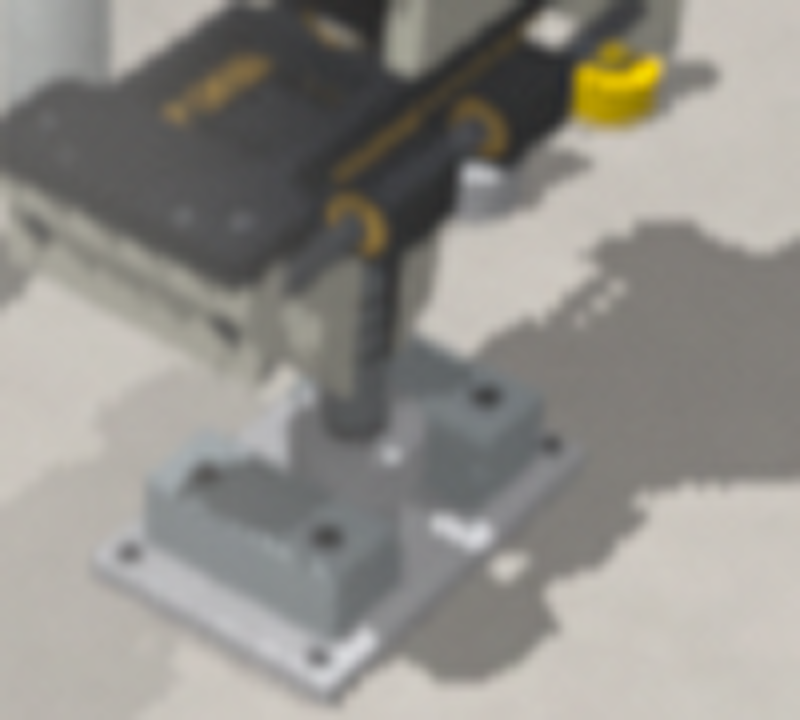

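```bash
python3 - <<'E'
from h import *
im=cv2.imread('pics/w5.png')[:,:,::-1]
crop(im,220,155,415,250,4,'pics/c8.png')
E
python3 g.py .5032 -.0237 .06
```

```text
6.2 [ 0.5065 -0.0226  0.0535] yaw 9.97 tilt [ 0.0262 -0.0041] scaled [ 0.0082 -0.0013 -0.0164] F [-0.   4.5 14.6] op 0.01570703733124573
```

View pics/c8.png

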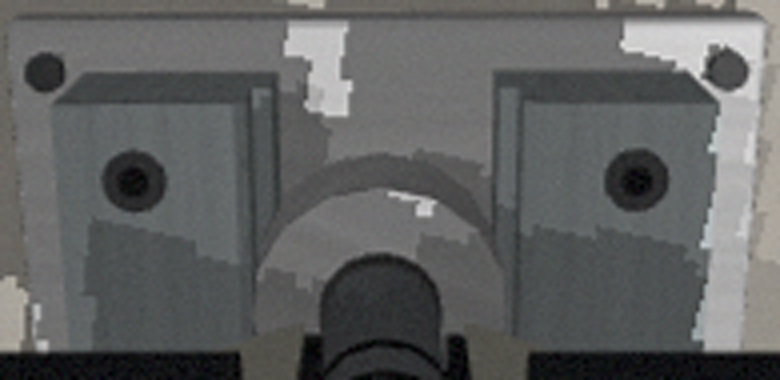

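```bash
cat > ft.py <<'E'
from h import *
def foot(npz,o,k,bot,top,r,d,axis):
    P=np.load(npz)['P']; n=np.array([-np.cos(np.radians(10)),-np.sin(np.radians(10)),0])
    for nm,p in (('bot',bot),('top',top)):
        c=(np.array(p,float)+.5)/k+np.array(o)-.5
        O,rr=ray(d,*c,P); q0=np.array([axis[0],axis[1],0])+r*n
        t=((q0-O)@n)/(rr@n); print(nm,(O+t*rr).round(4))
E
python3 - <<'E'
from ft import *
d=eyes.snapshot('wrist')
foot('w5.npz',(220,155),4,(385,155),(385,188),.018,d,(.5064,-.0224))
foot('w5.npz',(220,155),4,(385,155),(385,188),.018,d,(.5044,-.0224))
foot('w4.npz',(240,140),5,(385,282),(385,318),.018,d,(.5024,-.025))
E
```

```text
bot [ 4.888e-01 -2.630e-02  1.000e-04]
top [ 0.4888 -0.0262  0.0184]
bot [ 0.4869 -0.0266  0.0072]
top [ 0.4868 -0.0265  0.025 ]
bot [ 0.4847 -0.0284  0.0317]
top [ 0.4847 -0.0283  0.0473]
```

Emit:
send_rows:
  moves: [0,0,-0.01,0,0,0,0,0,0,0,0,0]
  claw: 40

```text
time: 6.55
tool_pos: [0.5076, -0.0226, 0.0583]
ee_rot: [-0.271, 3.102, -0.01]
wrist_force: [-0.1, 0.3, 0.7]
opening: 0.0342
```

```bash
python3 g.py .5032 -.0237 .06;python3 - <<'E'
from h import *
s=arm.state()
d=eyes.snapshot('wrist'); cv2.imwrite('pics/w6.png',d['image'][:,:,::-1]);np.savez('w6.npz',P=wpose(s,d))
e=eyes.snapshot('scene');crop(e['image'],290,170,390,260,8,'pics/s6.png')
E
```

```text
6.55 [ 0.5076 -0.0226  0.0583] yaw 9.97 tilt [ 0.0286 -0.0038] scaled [ 0.0112 -0.0009 -0.0045] F [-0.1  0.3  0.7] op 0.034152632013292425
```

View pics/w6.png

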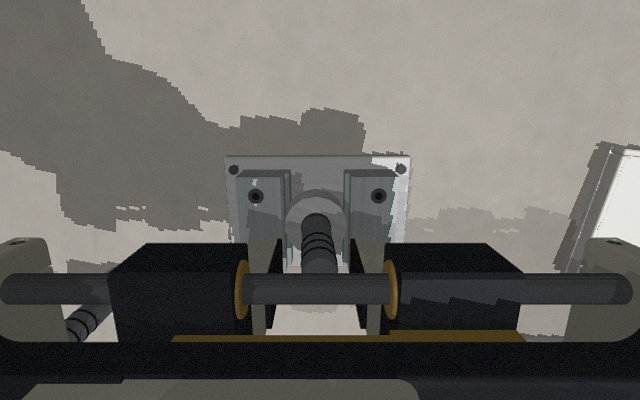

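View pics/s6.png

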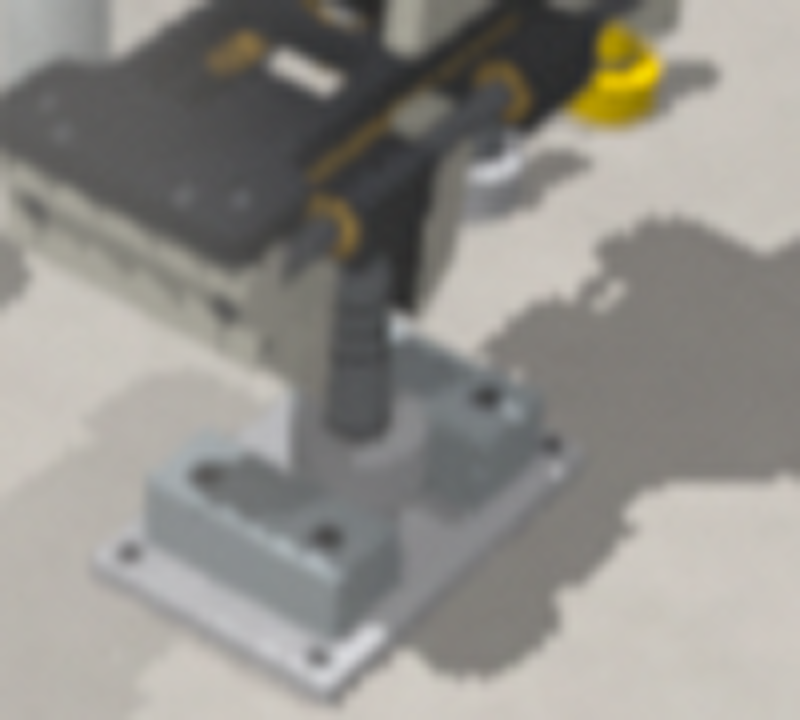

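Run:
```python
from h import *
e=eyes.snapshot('scene')
off=np.array([-.0025,.0045,0]); n=np.array(e['pose'])[:2,3]-np.array([.503,-.024]); n/=np.linalg.norm(n)
for u in (.008,.02,.029):
    p=np.array([.5035+.008*n[0],-.0237+.008*n[1],u+.016])+off
    a=np.array(proj(e,p)); print(u,((a-[290,170]+.5)*8).round(0))
# calibration check: jaw holes pixel, hole seen at (325,537),(487,396),(207,472)
for p in ((0.491,-0.0612,.03),(.4786,.0074,.03),(.5158,.0141,.03)):
    print(((np.array(proj(e,np.array(p)+off))-[290,170]+.5)*8).round(0))
```

```text
0.008 [340. 477.]
0.02 [343. 442.]
0.029 [344. 414.]
[481. 402.]
[321. 543.]
[200. 478.]
```

Emit:
send_rows:
  moves: [0.011,0,0,0,0,0,0,0,0,0,0,0]
  claw: 0

```text
time: 7.0
tool_pos: [0.502, -0.0236, 0.0575]
ee_rot: [-0.27, 3.103, -0.01]
wrist_force: [0.3, 0.1, 1.5]
opening: 0.0174
```

Emit:
send_rows:
  moves: [0,0,0,0,0,0,-0.04,0,0,0,-0.06,0,0,0,-0.06,0]

```text
time: 7.4
tool_pos: [0.4976, -0.0237, 0.1201]
ee_rot: [-0.271, 3.111, -0.011]
wrist_force: [0.8, -1.1, -0.5]
opening: 0.0161
```

```bash
python3 g.py .611 .187 .12
```

```text
7.4 [ 0.4976 -0.0237  0.1201] yaw 9.94 tilt [ 0.0195 -0.0053] scaled [-0.3702  0.4698  0.0029] F [ 0.8 -1.1 -0.5] op 0.016094350881914774
```

Emit:
send_rows:
  moves: [-0.04,0.05,-0.005,0,-0.058,0.074,0,0,-0.058,0.074,0,0,-0.058,0.074,0,0,-0.058,0.074,0,0,-0.058,0.074,0,0,-0.035,0.045,0,0,0,0,0,0]

```text
time: 8.2
tool_pos: [0.6144, 0.1921, 0.1264]
ee_rot: [-0.264, 3.107, -0.009]
wrist_force: [-0.6, 0.4, -1.4]
opening: 0.0157
```

```bash
python3 g.py .611 .187 .043;python3 - <<'E'
from h import *
d=eyes.snapshot('wrist'); cv2.imwrite('pics/w7.png',d['image'][:,:,::-1])
E
```

```text
8.2 [0.6144 0.1921 0.1264] yaw 9.71 tilt [ 0.0237 -0.0037] scaled [ 0.0153 -0.0094  0.2083] F [-0.6  0.4 -1.4] op 0.01567613314473802
```

View pics/w7.png

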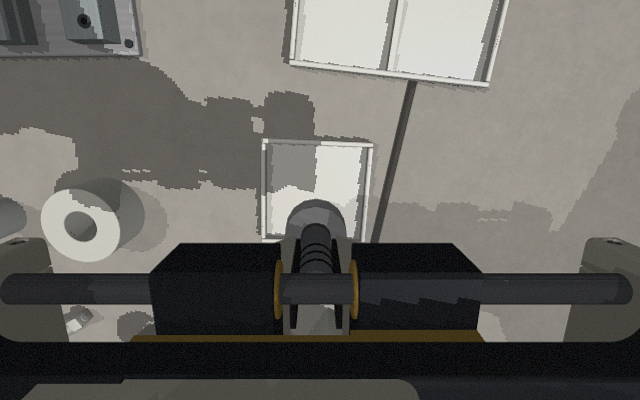

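Emit:
send_rows:
  moves: [0.01,-0.009,0.05,0,0.008,0,0.05,0,0.004,0,0.05,0,0.003,0,0.04,0,0,0,0,0]

```text
time: 8.75
tool_pos: [0.6041, 0.1772, 0.048]
ee_rot: [-0.254, 3.11, -0.016]
wrist_force: [0.4, -0.6, -1.5]
opening: 0.0155
```

```bash
python3 g.py .611 .187 .0415
```

```text
8.75 [0.6041 0.1772 0.048 ] yaw 9.33 tilt [ 0.0217 -0.0085] scaled [-0.0206  0.0215  0.0164] F [ 0.4 -0.6 -1.5] op 0.015511564440980927
```

Emit:
send_rows:
  moves: [-0.019,0.02,0.006,0,0,0,0.006,0]

```text
time: 8.95
tool_pos: [0.6112, 0.1853, 0.0444]
ee_rot: [-0.25, 3.11, -0.016]
wrist_force: [0.1, 0.6, -1.1]
opening: 0.0151
```

```bash
python3 g.py .611 .187 .0415
```

```text
8.95 [0.6112 0.1853 0.0444] yaw 9.19 tilt [ 0.0225 -0.0086] scaled [0.0001 0.0044 0.0072] F [ 0.1  0.6 -1.1] op 0.01514625310166638
```

Emit:
send_rows:
  moves: [0,0.002,0.009,0,0,0,0.006,0]

```text
time: 9.15
tool_pos: [0.6131, 0.1851, 0.0416]
ee_rot: [-0.249, 3.107, -0.017]
wrist_force: [-9.3, -2.5, 25.1]
opening: 0.0154
```

```bash
python3 g.py .611 .187 .0415
```

```text
9.15 [0.6131 0.1851 0.0416] yaw 9.14 tilt [ 0.0257 -0.0086] scaled [0.0044 0.0055 0.0002] F [-9.3 -2.5 25.1] op 0.015414923450772312
```

Contact with the tray floor. Release and rise.

Emit:
send_rows:
  moves: [0,0,-0.006,0,0,0,0,0,0,0,0,0]
  claw: 50

```text
time: 9.45
tool_pos: [0.6145, 0.1854, 0.0463]
ee_rot: [-0.248, 3.103, -0.015]
wrist_force: [-0.4, 0.0, 0.7]
opening: 0.0351
```

Emit:
send_rows:
  moves: [0,0,-0.05,0,0,0,-0.07,0,0,0,-0.07,0,0,0,-0.07,0,0,0,0,0]

```text
time: 9.95
tool_pos: [0.6108, 0.1866, 0.1525]
ee_rot: [-0.25, 3.105, -0.016]
wrist_force: [1.3, -0.6, 0.1]
opening: 0.0457
```

```bash
python3 g.py .5826 -.1518 .16;python3 - <<'E'
from h import *
d=eyes.snapshot('scene'); crop(d['image'],150,120,350,270,4,'pics/s8.png')
E
```

```text
9.95 [0.6108 0.1866 0.1525] yaw 9.18 tilt [ 0.0272 -0.0082] scaled [ 0.2044 -0.824  -0.0137] F [ 1.3 -0.6  0.1] op 0.04570295917154659
```

View pics/s8.png

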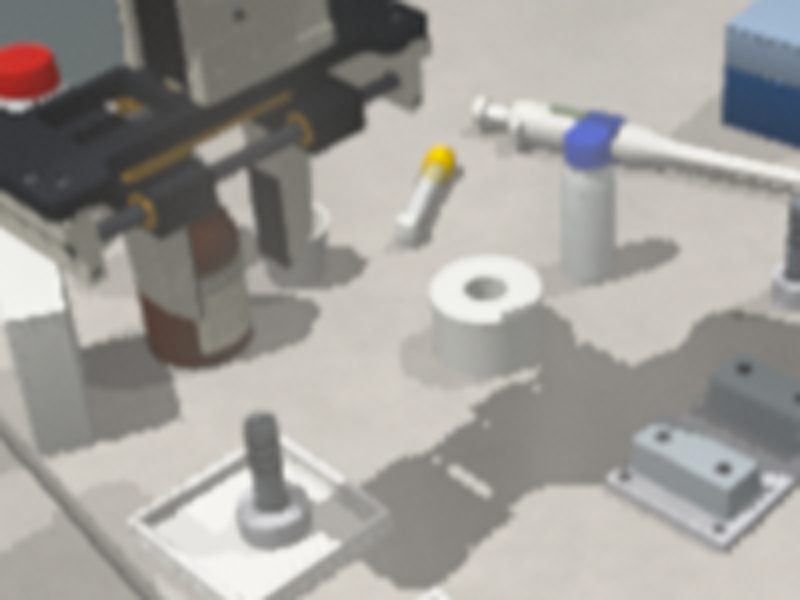

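Emit:
send_rows:
  moves: [0.02,-0.08,-0.004,0,0.026,-0.105,-0.004,0,0.026,-0.105,-0.004,0,0.026,-0.105,0,0,0.026,-0.105,0,0,0.026,-0.105,0,0,0.026,-0.105,0,0,0.018,-0.07,0,0,0.008,-0.035,0,0,0,0,0,0]
  claw: 40

```text
time: 11.0
tool_pos: [0.5767, -0.1562, 0.1455]
ee_rot: [-0.262, 3.12, -0.014]
wrist_force: [-0.1, -0.1, 0.9]
opening: 0.0371
```

```bash
python3 g.py .5824 -.1516 .1;python3 - <<'E'
from h import *
s=arm.state()
d=eyes.snapshot('wrist'); cv2.imwrite('pics/w9.png',d['image'][:,:,::-1]);P=wpose(s,d)
print(proj(d,(.5824,-.1516,.068),P))
E
```

```text
11.0 [ 0.5767 -0.1562  0.1455] yaw 9.61 tilt [ 0.0109 -0.0084] scaled [-0.015   0.01    0.1139] F [-0.1 -0.1  0.9] op 0.037067285404093646
(np.float64(322.3841271412591), np.float64(218.5634826786089))
```

View pics/w9.png

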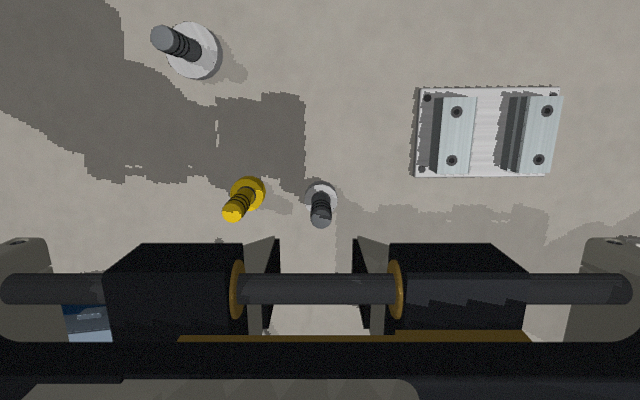

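Emit:
send_rows:
  moves: [-0.014,0.01,0.04,0,0,0,0.05,0,0.003,0,0.05,0,0.003,0,0.05,0]

```text
time: 11.45
tool_pos: [0.5851, -0.1388, 0.0662]
ee_rot: [-0.283, 3.113, -0.007]
wrist_force: [-12.2, -4.1, 114.9]
opening: 0.0366
```

```bash
python3 g.py .5824 -.1516 .037
```

```text
11.45 [ 0.5851 -0.1388  0.0662] yaw 10.39 tilt [ 0.0157 -0.0028] scaled [ 0.0134 -0.0298  0.0731] F [-12.2  -4.1 114.9] op 0.03658084685279611
```

Emit:
send_rows:
  moves: [0,0,-0.03,0,0,0,-0.03,0]

```text
time: 11.65
tool_pos: [0.5835, -0.1325, 0.0862]
ee_rot: [-0.294, 3.119, -0.001]
wrist_force: [0.0, -0.5, 0.8]
opening: 0.0368
```

```bash
python3 g.py .5824 -.1516 .1;python3 - <<'E'
from h import *
s=arm.state()
d=eyes.snapshot('wrist'); cv2.imwrite('pics/w10.png',d['image'][:,:,::-1]);P=wpose(s,d)
print(proj(d,(.5824,-.1516,.068),P))
E
python3 g.py .5824 -.1516 .1
```

```text
11.65 [ 0.5835 -0.1325  0.0862] yaw 10.76 tilt [0.0087 0.0001] scaled [ 0.0114 -0.0465 -0.0344] F [ 0.  -0.5  0.8] op 0.03676216482447947
(np.float64(283.23553043312717), np.float64(234.07425531657069))
11.7 [ 0.5845 -0.1325  0.0883] yaw 10.78 tilt [0.0111 0.0002] scaled [ 0.0137 -0.046  -0.0294] F [0.4 1.2 1.1] op 0.0369493572487661
```

View pics/w10.png

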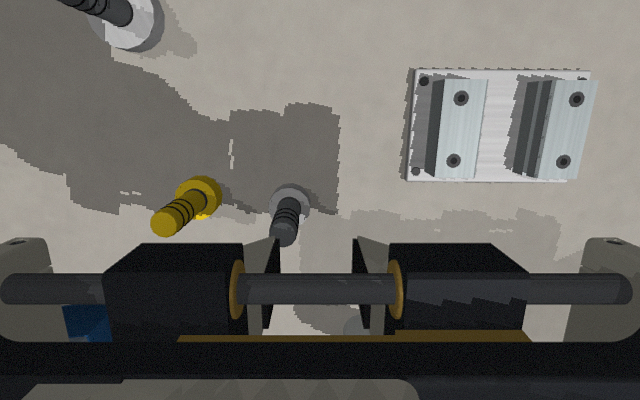

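Emit:
send_rows:
  moves: [0.01,-0.045,-0.03,0,0,0,0,0]

```text
time: 11.9
tool_pos: [0.5853, -0.1486, 0.1026]
ee_rot: [-0.3, 3.113, -0.001]
wrist_force: [-0.7, -0.5, 0.2]
opening: 0.0366
```

```bash
python3 g.py .5824 -.1516 .085
```

```text
11.9 [ 0.5853 -0.1486  0.1026] yaw 11.0 tilt [0.0139 0.0008] scaled [ 0.0093 -0.006   0.044 ] F [-0.7 -0.5  0.2] op 0.036646642588369284
```

Emit:
send_rows:
  moves: [0.008,-0.006,0.01,0.008]

```text
time: 12.0
tool_pos: [0.5838, -0.1497, 0.0993]
ee_rot: [-0.282, 3.113, 0.001]
wrist_force: [0.1, -0.1, -0.6]
opening: 0.0366
```

Emit:
send_rows:
  moves: [0,0,0.03,0]

```text
time: 12.1
tool_pos: [0.5845, -0.1498, 0.0878]
ee_rot: [-0.28, 3.111, 0.0]
wrist_force: [-0.5, 0.4, 0.0]
opening: 0.0366
```

```bash
python3 g.py .5824 -.1516 .037
```

```text
12.1 [ 0.5845 -0.1498  0.0878] yaw 10.3 tilt [0.0182 0.0017] scaled [ 0.0082 -0.0034  0.1269] F [-0.5  0.4  0. ] op 0.03659776287862145
```

Within 2 mm across the jaws (10 mm clearance). Descend one row, checking.

Emit:
send_rows:
  moves: [0.006,-0.003,0.03,0]

```text
time: 12.2
tool_pos: [0.5826, -0.1501, 0.0746]
ee_rot: [-0.282, 3.11, 0.001]
wrist_force: [-0.9, -0.2, -0.4]
opening: 0.0369
```

Emit:
send_rows:
  moves: [0.002,-0.001,0.03,0]

```text
time: 12.3
tool_pos: [0.5814, -0.1503, 0.0609]
ee_rot: [-0.282, 3.111, 0.002]
wrist_force: [1.2, -0.8, -0.3]
opening: 0.0369
```

```bash
python3 g.py .5824 -.1516 .037
```

```text
12.3 [ 0.5814 -0.1503  0.0609] yaw 10.37 tilt [0.0173 0.0026] scaled [-0.0009 -0.0036  0.0599] F [ 1.2 -0.8 -0.3] op 0.036931603442190375
```

Emit:
send_rows:
  moves: [0,-0.003,0.03,0,0.001,0,0.025,0]

```text
time: 12.5
tool_pos: [0.5802, -0.1509, 0.0352]
ee_rot: [-0.283, 3.114, 0.003]
wrist_force: [0.3, 0.7, -0.4]
opening: 0.0366
```

```bash
python3 g.py .5824 -.1516 .037
```

```text
12.5 [ 0.5802 -0.1509  0.0352] yaw 10.39 tilt [0.0143 0.0033] scaled [-0.0051 -0.0027 -0.0044] F [ 0.3  0.7 -0.4] op 0.036647325637490326
```

Emit:
send_rows:
  moves: [-0.005,-0.001,-0.008,0,0,0,0,0,0,0,0,0,0,0,0,0]
  claw: 0

```text
time: 12.9
tool_pos: [0.5815, -0.1509, 0.0365]
ee_rot: [-0.283, 3.117, 0.004]
wrist_force: [0.8, 0.3, -0.5]
opening: 0.0157
```

```bash
python3 g.py .5032 -.0237 .12
```

```text
12.9 [ 0.5815 -0.1509  0.0365] yaw 10.37 tilt [0.0111 0.0036] scaled [ 0.1328  0.3483 -0.2098] F [ 0.8  0.3 -0.5] op 0.015730113073571764
```

Emit:
send_rows:
  moves: [0,0,-0.04,0,0,0,-0.05,0,0,0,-0.06,0,0,0,-0.06,0]

```text
time: 13.3
tool_pos: [0.5784, -0.1505, 0.121]
ee_rot: [-0.283, 3.122, 0.006]
wrist_force: [0.8, -0.5, -1.2]
opening: 0.0158
```

```bash
python3 g.py .5032 -.0237 .11
```

```text
13.3 [ 0.5784 -0.1505  0.121 ] yaw 10.38 tilt [0.0059 0.0046] scaled [0.128  0.3455 0.0278] F [ 0.8 -0.5 -1.2] op 0.015797827668034163
```

Emit:
send_rows:
  moves: [0.03,0.08,0,0,0.033,0.09,0,0,0.033,0.09,0.005,0,0.02,0.055,0.005,0,0.008,0.02,0,0,0,0,0,0]

```text
time: 13.9
tool_pos: [0.5073, -0.0259, 0.1233]
ee_rot: [-0.279, 3.11, 0.003]
wrist_force: [0.3, 0.3, -1.5]
opening: 0.0152
```

```bash
python3 g.py .5032 -.0237 .09
```

```text
13.9 [ 0.5073 -0.0259  0.1233] yaw 10.25 tilt [0.0194 0.0034] scaled [0.0106 0.0073 0.083 ] F [ 0.3  0.3 -1.5] op 0.015167492677110202
```

Emit:
send_rows:
  moves: [0.009,0.007,0.02,0,0.002,0,0.03,0]

```text
time: 14.1
tool_pos: [0.5052, -0.0256, 0.1039]
ee_rot: [-0.276, 3.105, 0.001]
wrist_force: [-0.1, -0.3, -1.5]
opening: 0.0154
```

```bash
python3 g.py .5032 -.0237 .07
```

```text
14.1 [ 0.5052 -0.0256  0.1039] yaw 10.16 tilt [0.0242 0.0028] scaled [0.0061 0.0057 0.0846] F [-0.1 -0.3 -1.5] op 0.015446929366751468
```

Emit:
send_rows:
  moves: [0.007,0.007,0.025,0,0.003,0.003,0.03,0]

```text
time: 14.3
tool_pos: [0.5014, -0.0245, 0.0795]
ee_rot: [-0.271, 3.105, -0.001]
wrist_force: [0.1, -0.3, -1.1]
opening: 0.0155
```

```bash
python3 g.py .5032 -.0237 .0615
```

```text
14.3 [ 0.5014 -0.0245  0.0795] yaw 9.97 tilt [0.0244 0.0016] scaled [-0.0036  0.0012  0.0452] F [ 0.1 -0.3 -1.1] op 0.015474073719628249
```

Emit:
send_rows:
  moves: [-0.002,0.002,0.02,0]

```text
time: 14.4
tool_pos: [0.5015, -0.0243, 0.0699]
ee_rot: [-0.269, 3.107, -0.002]
wrist_force: [0.2, 0.5, -1.3]
opening: 0.0151
```

```bash
python3 g.py .5032 -.0237 .0615
```

```text
14.4 [ 0.5015 -0.0243  0.0699] yaw 9.89 tilt [0.0227 0.0009] scaled [-0.004   0.0009  0.021 ] F [ 0.2  0.5 -1.3] op 0.015136959378484426
```

Emit:
send_rows:
  moves: [-0.002,0.002,0.015,0,0,0,0.015,0]

```text
time: 14.6
tool_pos: [0.5022, -0.0242, 0.0558]
ee_rot: [-0.267, 3.109, -0.002]
wrist_force: [0.8, 1.0, -0.5]
opening: 0.0156
```

```bash
python3 g.py .5032 -.0237 .0565
```

```text
14.6 [ 0.5022 -0.0242  0.0558] yaw 9.81 tilt [0.021  0.0002] scaled [-0.0027  0.0008 -0.0017] F [ 0.8  1.  -0.5] op 0.015607315725520796
```

Emit:
send_rows:
  moves: [-0.001,0.001,0.01,0,0,0,0.01,0]

```text
time: 14.8
tool_pos: [0.5029, -0.024, 0.0467]
ee_rot: [-0.266, 3.11, -0.003]
wrist_force: [-0.1, 0.6, -0.3]
opening: 0.0156
```

```bash
python3 g.py .5032 -.0237 .0445
```

```text
14.8 [ 0.5029 -0.024   0.0467] yaw 9.79 tilt [ 0.0207 -0.0001] scaled [-0.0008  0.0007  0.0056] F [-0.1  0.6 -0.3] op 0.015568418319544162
```

Emit:
send_rows:
  moves: [0,0,0.007,0,0,0,0.004,0]

```text
time: 15.0
tool_pos: [0.504, -0.0242, 0.0432]
ee_rot: [-0.266, 3.108, -0.002]
wrist_force: [-6.4, -0.0, 31.3]
opening: 0.0157
```

```bash
python3 g.py .5032 -.0237 .12;python3 - <<'E'
from h import *
e=eyes.snapshot('scene');crop(e['image'],290,170,390,260,8,'pics/s11.png')
E
```

```text
15.0 [ 0.504  -0.0242  0.0432] yaw 9.77 tilt [0.0225 0.0004] scaled [-0.0026  0.0009 -0.192 ] F [-6.4 -0.  31.3] op 0.015704797468892705
```

View pics/s11.png

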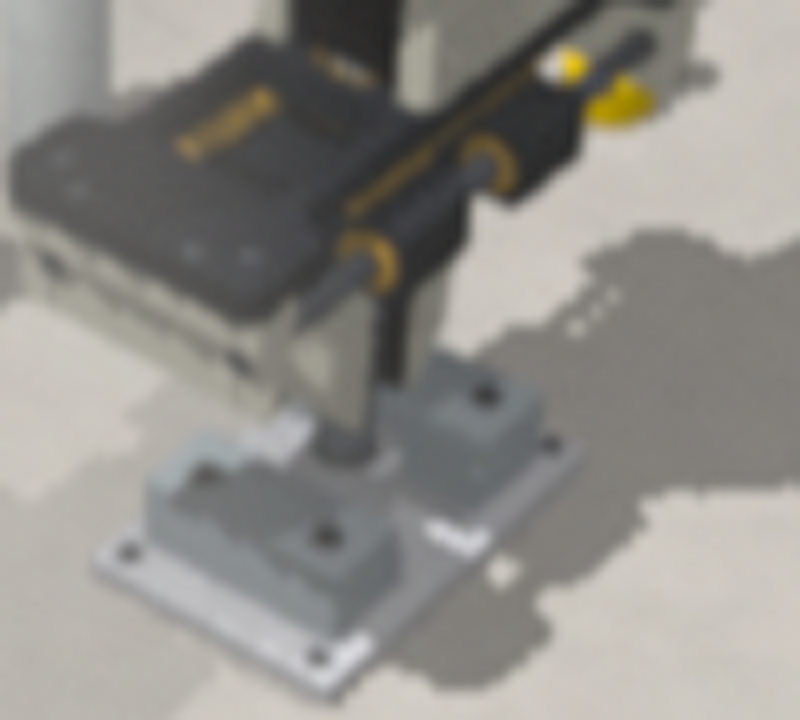

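Emit:
send_rows:
  moves: [0,0,-0.02,0,0,0,-0.05,0,0,0,-0.06,0,0,0,-0.06,0]

```text
time: 15.45
tool_pos: [0.5008, -0.0244, 0.1204]
ee_rot: [-0.266, 3.111, -0.002]
wrist_force: [0.4, 0.9, -1.0]
opening: 0.0153
```

```bash
python3 g.py .465 .2615 .12
```

```text
15.45 [ 0.5008 -0.0244  0.1204] yaw 9.75 tilt [0.019  0.0001] scaled [-3.300e-02  7.195e-01 -7.000e-04] F [ 0.4  0.9 -1. ] op 0.015312686924736077
```

Emit:
send_rows:
  moves: [-0.003,0.08,0,0,-0.005,0.11,0,0,-0.005,0.11,0,0,-0.005,0.11,0,0,-0.005,0.11,0,0,-0.005,0.1,0,0,-0.003,0.07,0,0,-0.001,0.03,0,0,0,0,0,0]

```text
time: 16.35
tool_pos: [0.4689, 0.272, 0.128]
ee_rot: [-0.257, 3.096, 0.003]
wrist_force: [-0.5, -0.3, -1.8]
opening: 0.0154
```

```bash
python3 g.py .465 .2615 .06;python3 - <<'E'
from h import *
d=eyes.snapshot('wrist'); cv2.imwrite('pics/w12.png',d['image'][:,:,::-1])
E
```

```text
16.35 [0.4689 0.272  0.128 ] yaw 9.48 tilt [0.0345 0.0046] scaled [ 0.0198 -0.024   0.1696] F [-0.5 -0.3 -1.8] op 0.015434014101152069
```

View pics/w12.png

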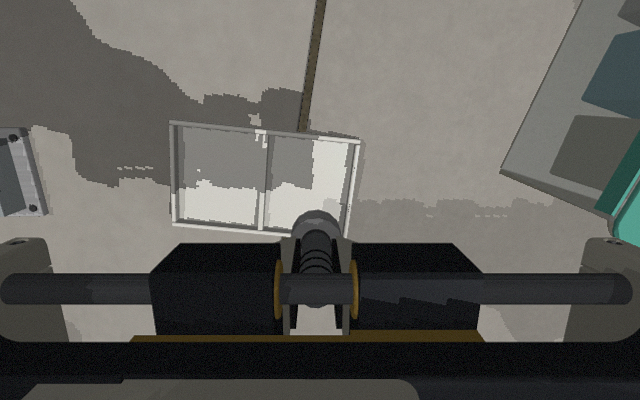

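Emit:
send_rows:
  moves: [0.018,-0.02,0.03,0,0.004,0,0.03,0]

```text
time: 16.6
tool_pos: [0.4646, 0.258, 0.1047]
ee_rot: [-0.249, 3.094, 0.002]
wrist_force: [-0.2, 0.6, -2.2]
opening: 0.0156
```

```bash
python3 g.py .465 .2615 .045
```

```text
16.6 [0.4646 0.258  0.1047] yaw 9.19 tilt [0.0374 0.0042] scaled [0.0031 0.0087 0.1492] F [-0.2  0.6 -2.2] op 0.015608475792882163
```

Emit:
send_rows:
  moves: [0.003,0.007,0.035,0,0.003,0,0.035,0,0.002,0,0.035,0]

```text
time: 16.9
tool_pos: [0.4646, 0.2551, 0.0612]
ee_rot: [-0.236, 3.093, 0.0]
wrist_force: [1.1, 0.4, -0.3]
opening: 0.0154
```

```bash
python3 g.py .465 .2615 .0395
```

```text
16.9 [0.4646 0.2551 0.0612] yaw 8.72 tilt [0.039 0.003] scaled [-0.0013  0.0159  0.0542] F [ 1.1  0.4 -0.3] op 0.015437453535125805
```

Emit:
send_rows:
  moves: [0,0.018,0.015,0,0.001,0.004,0.015,0,0.001,0,0.012,0]

```text
time: 17.2
tool_pos: [0.4638, 0.2607, 0.0422]
ee_rot: [-0.228, 3.096, -0.004]
wrist_force: [0.0, 0.1, -1.0]
opening: 0.0157
```

```bash
python3 g.py .465 .2615 .0395
```

```text
17.2 [0.4638 0.2607 0.0422] yaw 8.42 tilt [0.0378 0.0005] scaled [-0.003   0.0016  0.007 ] F [ 0.   0.1 -1. ] op 0.01571585940639885
```

Emit:
send_rows:
  moves: [0,0.001,0.006,0,0,0,0.004,0]

```text
time: 17.4
tool_pos: [0.4649, 0.261, 0.039]
ee_rot: [-0.227, 3.094, -0.003]
wrist_force: [-4.0, -2.6, 25.4]
opening: 0.0157
```

```bash
python3 g.py .465 .2615 .0395
```

```text
17.4 [0.4649 0.261  0.039 ] yaw 8.37 tilt [0.039  0.0011] scaled [-0.0006  0.0013 -0.0013] F [-4.  -2.6 25.4] op 0.015688156490018687
```

Emit:
send_rows:
  moves: [0,0,-0.005,0,0,0,0,0,0,0,0,0]
  claw: 50

```text
time: 17.7
tool_pos: [0.466, 0.2615, 0.0423]
ee_rot: [-0.226, 3.092, -0.0]
wrist_force: [0.1, 0.4, 0.2]
opening: 0.035
```

Emit:
send_rows:
  moves: [0,0,-0.04,0,0,0,-0.06,0,0,0,-0.06,0,0,0,-0.06,0,0,0,-0.06,0]

```text
time: 18.2
tool_pos: [0.4593, 0.26, 0.1549]
ee_rot: [-0.227, 3.097, -0.006]
wrist_force: [0.5, 0.0, 1.2]
opening: 0.0455
```

```bash
python3 g.py .480 -.272 .17;python3 - <<'E'
from h import *
d=eyes.snapshot('scene'); crop(d['image'],150,180,350,330,4,'pics/s13.png')
E
```

```text
18.2 [0.4593 0.26   0.1549] yaw 8.37 tilt [ 0.0364 -0.0014] scaled [ 0.1413 -1.3235 -0.034 ] F [0.5 0.  1.2] op 0.04547711128954691
```

View pics/s13.png

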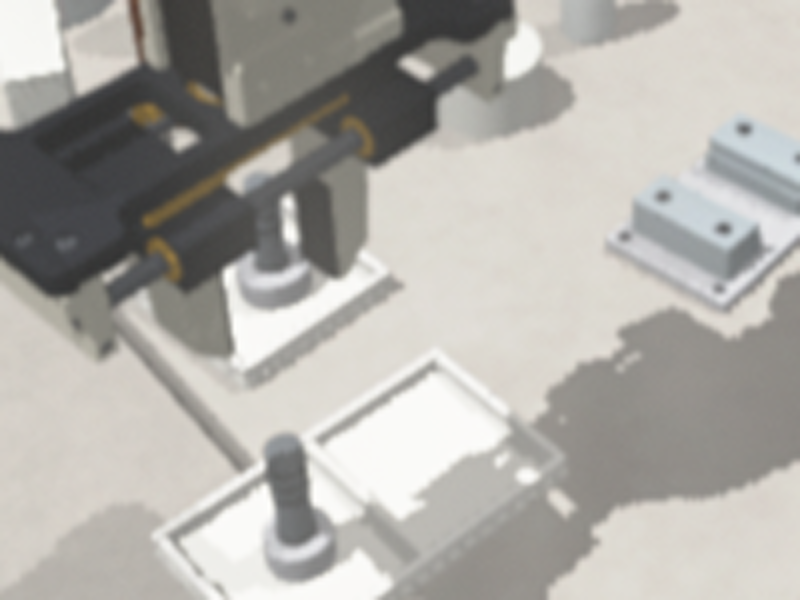

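Emit:
send_rows:
  moves: [0.008,-0.07,-0.006,-0.008,0.012,-0.11,-0.006,-0.008,0.012,-0.11,-0.006,0,0.012,-0.11,-0.006,0,0.012,-0.11,-0.006,0,0.012,-0.11,0,0,0.012,-0.11,0,0,0.012,-0.11,0,0,0.012,-0.11,0,0,0.012,-0.11,0,0,0.01,-0.1,0,0,0.006,-0.06,0,0]

```text
time: 19.45
tool_pos: [0.4966, -0.2406, 0.1719]
ee_rot: [-0.286, 3.076, 0.005]
wrist_force: [-0.2, 1.0, -0.5]
opening: 0.046
```

Emit:
send_rows:
  moves: [0,0,0,0,0,0,0,0]

```text
time: 19.65
tool_pos: [0.4957, -0.2452, 0.1717]
ee_rot: [-0.276, 3.077, 0.001]
wrist_force: [-0.3, 0.2, 0.2]
opening: 0.0459
```

```bash
python3 g.py .480 -.272 .12
```

```text
19.65 [ 0.4957 -0.2452  0.1717] yaw 10.24 tilt [0.0519 0.0054] scaled [ 0.0573 -0.0584  0.1267] F [-0.3  0.2  0.2] op 0.045923369171037495
```

Emit:
send_rows:
  moves: [0.057,-0.058,0.02,0,0,0,0,0]

```text
time: 19.85
tool_pos: [0.4781, -0.2702, 0.1621]
ee_rot: [-0.282, 3.076, 0.003]
wrist_force: [-0.7, 0.3, 0.4]
opening: 0.0459
```

```bash
python3 g.py .480 -.272 .12;python3 - <<'E'
from h import *
s=arm.state()
d=eyes.snapshot('wrist'); cv2.imwrite('pics/w14.png',d['image'][:,:,::-1]);P=wpose(s,d)
print(proj(d,(.480,-.272,.068),P))
E
```

```text
19.85 [ 0.4781 -0.2702  0.1621] yaw 10.46 tilt [0.052  0.0064] scaled [ 0.0017 -0.005   0.1053] F [-0.7  0.3  0.4] op 0.04586741179977209
(np.float64(314.07869500364757), np.float64(200.78850894781087))
```

View pics/w14.png

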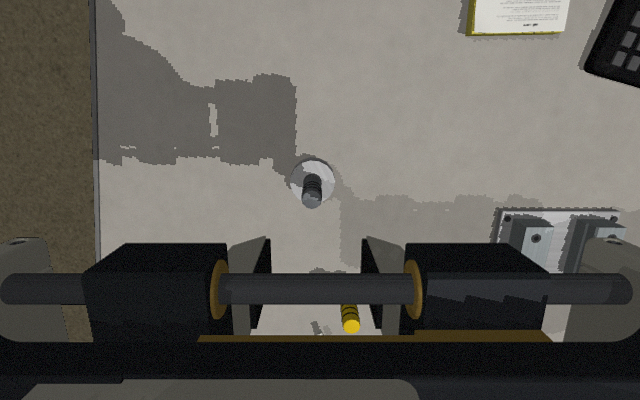

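Emit:
send_rows:
  moves: [0.003,-0.004,0.04,0,0.002,0,0.04,0,0,0,0.04,0]

```text
time: 20.2
tool_pos: [0.4846, -0.2645, 0.1154]
ee_rot: [-0.294, 3.068, 0.006]
wrist_force: [-0.2, 0.3, -0.0]
opening: 0.0459
```

```bash
python3 g.py .480 -.272 .08
```

```text
20.2 [ 0.4846 -0.2645  0.1154] yaw 10.96 tilt [0.0587 0.0094] scaled [ 0.0201 -0.016   0.0876] F [-0.2  0.3 -0. ] op 0.04585792352664643
```

Emit:
send_rows:
  moves: [0.018,-0.018,0.02,0.006,0.003,-0.003,0.02,0]

```text
time: 20.4
tool_pos: [0.4794, -0.2712, 0.0976]
ee_rot: [-0.286, 3.07, 0.009]
wrist_force: [0.2, -0.4, -0.2]
opening: 0.0459
```

```bash
python3 g.py .480 -.272 .08
```

```text
20.4 [ 0.4794 -0.2712  0.0976] yaw 10.65 tilt [0.0579 0.0114] scaled [ 0.0014 -0.0022  0.044 ] F [ 0.2 -0.4 -0.2] op 0.0459111988611863
```

Emit:
send_rows:
  moves: [0.004,-0.002,0.035,0,0.003,-0.001,0.035,0]

```text
time: 20.6
tool_pos: [0.4795, -0.2723, 0.0696]
ee_rot: [-0.287, 3.067, 0.008]
wrist_force: [0.7, 0.4, -1.2]
opening: 0.0453
```

```bash
python3 g.py .480 -.272 .037
```

```text
20.6 [ 0.4795 -0.2723  0.0696] yaw 10.7 tilt [0.0602 0.0111] scaled [0.0037 0.0005 0.0814] F [ 0.7  0.4 -1.2] op 0.04532444389368454
```

Emit:
send_rows:
  moves: [0.004,0,0.035,0,0.004,0,0.035,0]

```text
time: 20.8
tool_pos: [0.4789, -0.2722, 0.0409]
ee_rot: [-0.288, 3.065, 0.008]
wrist_force: [0.2, 0.2, -0.1]
opening: 0.0456
```

```bash
python3 g.py .480 -.272 .037
```

```text
20.8 [ 0.4789 -0.2722  0.0409] yaw 10.74 tilt [0.0618 0.011 ] scaled [-0.0022 -0.0001  0.01  ] F [ 0.2  0.2 -0.1] op 0.04561628889129501
```

Emit:
send_rows:
  moves: [-0.001,0,0.008,0,0,0,0,0,0,0,0,0,0,0,0,0,0,0,0,0]
  claw: 0

```text
time: 21.3
tool_pos: [0.4801, -0.2717, 0.0384]
ee_rot: [-0.289, 3.065, 0.008]
wrist_force: [0.1, 0.3, -0.8]
opening: 0.0152
```

```bash
python3 g.py .5032 -.0237 .12
```

```text
21.3 [ 0.4801 -0.2717  0.0384] yaw 10.77 tilt [0.0624 0.0113] scaled [-0.1852  0.5981 -0.1931] F [ 0.1  0.3 -0.8] op 0.01522700523469093
```

Offset TCP–underside 38.4 mm. Lift.

Emit:
send_rows:
  moves: [-0.002,0,-0.04,0,-0.003,0,-0.05,0,-0.004,0,-0.06,0,-0.004,0,-0.06,0]

```text
time: 21.7
tool_pos: [0.4779, -0.2703, 0.1232]
ee_rot: [-0.289, 3.07, 0.013]
wrist_force: [0.3, 0.3, -1.0]
opening: 0.0155
```

```bash
python3 g.py .5032 -.0237 .12
```

```text
21.7 [ 0.4779 -0.2703  0.1232] yaw 10.77 tilt [0.0571 0.0137] scaled [-0.1764  0.5939  0.02  ] F [ 0.3  0.3 -1. ] op 0.015526542186038814
```

Emit:
send_rows:
  moves: [-0.02,0.06,0,0,-0.03,0.1,0,0,-0.03,0.1,0,0,-0.03,0.1,0,0,-0.03,0.1,0,0,-0.022,0.075,0,0,-0.012,0.04,0,0,0,0,0,0]

```text
time: 22.5
tool_pos: [0.5074, -0.025, 0.1347]
ee_rot: [-0.283, 3.058, 0.007]
wrist_force: [0.3, -0.3, -1.0]
opening: 0.0156
```

```bash
python3 g.py .5032 -.0237 .09
```

```text
22.5 [ 0.5074 -0.025   0.1347] yaw 10.58 tilt [0.0697 0.0108] scaled [0.0175 0.0053 0.1109] F [ 0.3 -0.3 -1. ] op 0.015567627592238219
```

Emit:
send_rows:
  moves: [0.01,0.006,0.03,0.004,0.004,0.002,0.03,0]

```text
time: 22.7
tool_pos: [0.5042, -0.0227, 0.1116]
ee_rot: [-0.275, 3.055, 0.007]
wrist_force: [0.0, 0.2, -0.5]
opening: 0.0153
```

```bash
python3 g.py .5032 -.0237 .075
```

```text
22.7 [ 0.5042 -0.0227  0.1116] yaw 10.29 tilt [0.0736 0.0112] scaled [ 0.0097 -0.0019  0.091 ] F [ 0.   0.2 -0.5] op 0.015342337147717391
```

Emit:
send_rows:
  moves: [0.008,-0.002,0.035,0,0.003,0,0.03,0]

```text
time: 22.9
tool_pos: [0.5019, -0.0258, 0.0843]
ee_rot: [-0.273, 3.054, 0.006]
wrist_force: [-0.4, -0.2, -1.2]
opening: 0.0156
```

```bash
python3 g.py .5032 -.0237 .0685;python3 - <<'E'
from h import *
s=arm.state()
d=eyes.snapshot('wrist'); np.savez('w15.npz',P=wpose(s,d));crop(d['image'],220,140,415,260,4,'pics/c15.png')
E
```

```text
22.9 [ 0.5019 -0.0258  0.0843] yaw 10.2 tilt [0.0746 0.0105] scaled [-0.0012  0.0047  0.0398] F [-0.4 -0.2 -1.2] op 0.01557266574497207
```

View pics/c15.png

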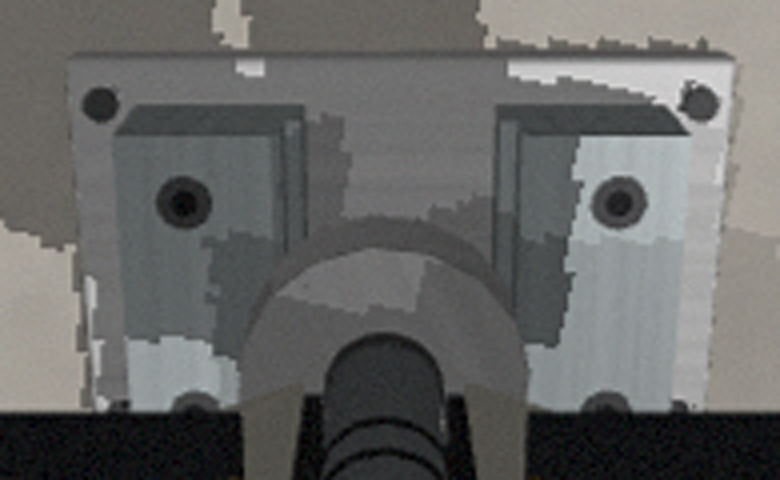

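Emit:
send_rows:
  moves: [0,0.006,0.012,0]

```text
time: 23.05
tool_pos: [0.5009, -0.0247, 0.0778]
ee_rot: [-0.27, 3.057, 0.005]
wrist_force: [0.6, -0.2, -1.1]
opening: 0.0157
```

```bash
python3 g.py .5032 -.0237 .0685
```

```text
23.05 [ 0.5009 -0.0247  0.0778] yaw 10.09 tilt [0.0724 0.0095] scaled [-0.0043  0.0017  0.0237] F [ 0.6 -0.2 -1.1] op 0.01571763519873233
```

Emit:
send_rows:
  moves: [-0.002,0.003,0.012,0]

```text
time: 23.15
tool_pos: [0.5017, -0.0238, 0.0728]
ee_rot: [-0.269, 3.057, 0.005]
wrist_force: [0.6, 0.2, -1.7]
opening: 0.0154
```

```bash
python3 g.py .5032 -.0237 .0685
```

```text
23.15 [ 0.5017 -0.0238  0.0728] yaw 10.04 tilt [0.0721 0.0093] scaled [-0.003  -0.0003  0.0109] F [ 0.6  0.2 -1.7] op 0.015415945376121648
```

Emit:
send_rows:
  moves: [-0.001,0,0.012,0,0,0,0.008,0]

```text
time: 23.35
tool_pos: [0.5046, -0.0231, 0.0656]
ee_rot: [-0.269, 3.054, 0.006]
wrist_force: [-3.6, 5.7, 28.0]
opening: 0.0154
```

```bash
python3 g.py .5032 -.0237 .0685
```

```text
23.35 [ 0.5046 -0.0231  0.0656] yaw 10.06 tilt [0.0753 0.0105] scaled [ 0.0032 -0.001  -0.0075] F [-3.6  5.7 28. ] op 0.015399817194043127
```

```bash
python3 - <<'E'
from h import *
e=eyes.snapshot('scene');crop(e['image'],290,170,390,260,8,'pics/s16.png')
E
python3 g.py .5032 -.0237 .0685
```

```text
23.4 [ 0.505  -0.0231  0.0656] yaw 10.06 tilt [0.076  0.0104] scaled [ 0.0041 -0.0006 -0.0075] F [-2.   2.8 15.3] op 0.015314108737386912
```

View pics/s16.png

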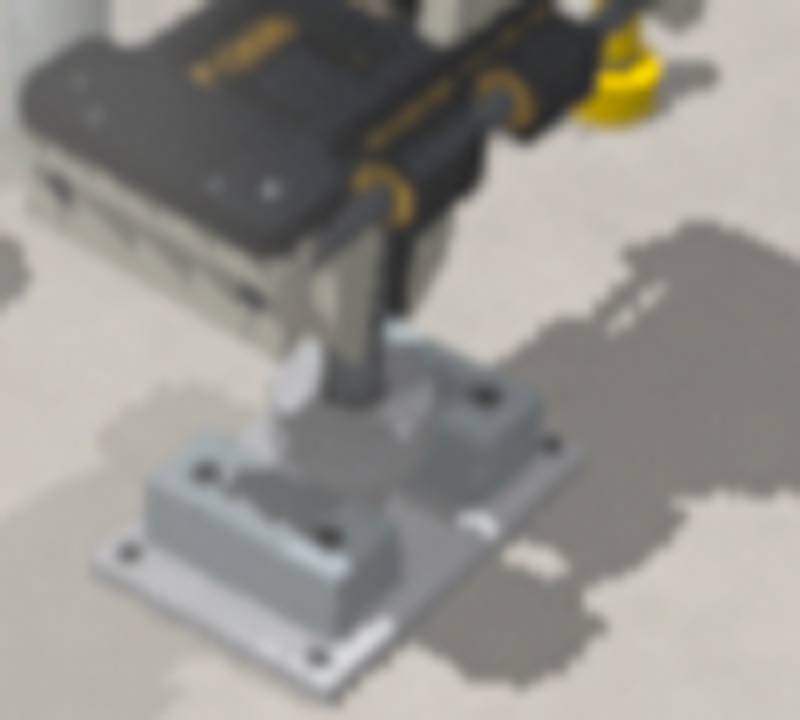

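Emit:
send_rows:
  moves: [-0.002,0,-0.03,0,-0.003,0,-0.05,0,-0.004,0,-0.05,0]

```text
time: 23.7
tool_pos: [0.5038, -0.0234, 0.1184]
ee_rot: [-0.269, 3.056, 0.005]
wrist_force: [0.6, -0.0, -1.2]
opening: 0.0154
```

```bash
python3 g.py .470 .188 .12
```

```text
23.7 [ 0.5038 -0.0234  0.1184] yaw 10.05 tilt [0.073  0.0098] scaled [-0.0094  0.535  -0.005 ] F [ 0.6 -0.  -1.2] op 0.015419126029432349
```

Emit:
send_rows:
  moves: [-0.001,0.06,0,0,-0.002,0.1,0,0,-0.002,0.1,0,0,-0.002,0.1,0,0,-0.002,0.09,0,0,0,0.055,0,0,0,0.03,0,0,0,0,0,0]

```text
time: 24.5
tool_pos: [0.4747, 0.1944, 0.1264]
ee_rot: [-0.26, 3.043, 0.007]
wrist_force: [-0.7, 0.2, -0.6]
opening: 0.0157
```

```bash
python3 g.py .470 .188 .07
```

```text
24.5 [0.4747 0.1944 0.1264] yaw 9.77 tilt [0.0869 0.0122] scaled [ 0.0265 -0.0134  0.1393] F [-0.7  0.2 -0.6] op 0.015741404435977206
```

Emit:
send_rows:
  moves: [0.016,-0.013,0.035,0,0.005,0,0.035,0,0.004,0,0.03,0]

```text
time: 24.8
tool_pos: [0.4718, 0.1847, 0.0871]
ee_rot: [-0.255, 3.038, 0.008]
wrist_force: [0.2, -0.1, -0.9]
opening: 0.0156
```

```bash
python3 g.py .470 .188 .0405
```

```text
24.8 [0.4718 0.1847 0.0871] yaw 9.59 tilt [0.0915 0.0129] scaled [0.0138 0.0092 0.1157] F [ 0.2 -0.1 -0.9] op 0.015605754959368922
```

Emit:
send_rows:
  moves: [0.007,0.01,0.035,0,0.005,0.001,0.03,0,0.003,0,0.025,0]

```text
time: 25.1
tool_pos: [0.4701, 0.1824, 0.05]
ee_rot: [-0.244, 3.038, 0.004]
wrist_force: [-0.3, -0.5, -0.4]
opening: 0.0156
```

```bash
python3 g.py .470 .188 .0405;python3 - <<'E'
from h import *
e=eyes.snapshot('scene');crop(e['image'],170,230,310,350,5.5,'pics/s17.png')
E
```

```text
25.1 [0.4701 0.1824 0.05  ] yaw 9.17 tilt [0.0928 0.0104] scaled [0.0002 0.0139 0.0238] F [-0.3 -0.5 -0.4] op 0.01563889543171873
```

View pics/s17.png

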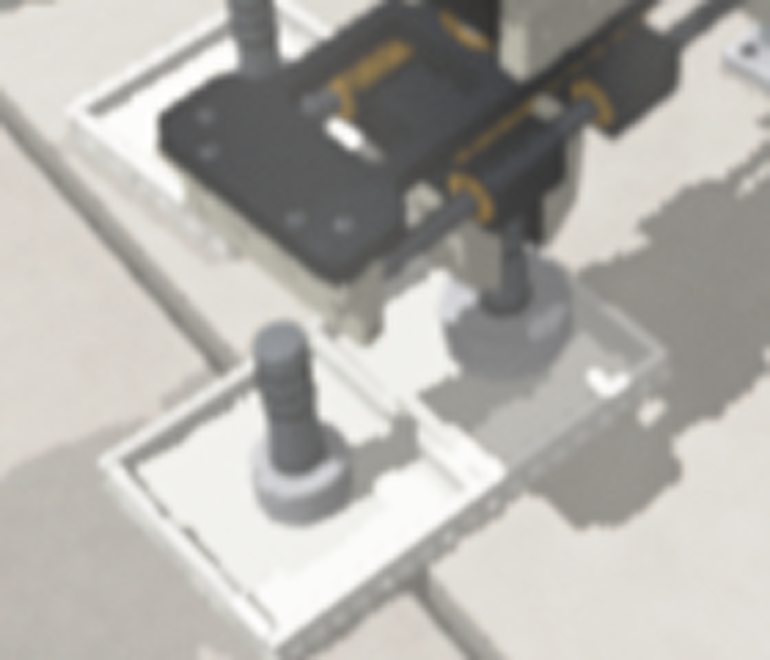

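Emit:
send_rows:
  moves: [0.001,0.013,0.008,0,0.001,0.004,0.008,0]

```text
time: 25.35
tool_pos: [0.4689, 0.1873, 0.0424]
ee_rot: [-0.24, 3.04, 0.002]
wrist_force: [0.2, -0.6, -1.1]
opening: 0.0157
```

```bash
python3 g.py .470 .188 .0405
```

```text
25.35 [0.4689 0.1873 0.0424] yaw 9.0 tilt [0.0918 0.0087] scaled [-0.0026  0.0014  0.0049] F [ 0.2 -0.6 -1.1] op 0.015742560502520448
```

Emit:
send_rows:
  moves: [0,0,0.005,0,0,0,0.004,0]

```text
time: 25.55
tool_pos: [0.47, 0.1873, 0.04]
ee_rot: [-0.239, 3.038, 0.003]
wrist_force: [-7.3, -5.4, 29.8]
opening: 0.0152
```

```bash
python3 g.py .470 .188 .0405
```

```text
25.55 [0.47   0.1873 0.04  ] yaw 8.98 tilt [0.0931 0.0096] scaled [-0.0003  0.0018 -0.0011] F [-7.3 -5.4 29.8] op 0.015219467427976849
```

Emit:
send_rows:
  moves: [0,0,-0.004,0,0,0,0,0,0,0,0,0]
  claw: 45

```text
time: 25.85
tool_pos: [0.4711, 0.1878, 0.043]
ee_rot: [-0.239, 3.036, 0.006]
wrist_force: [-0.2, -0.3, 0.0]
opening: 0.0348
```

Emit:
send_rows:
  moves: [-0.002,0,-0.03,0,-0.004,0,-0.05,0,-0.005,0,-0.06,0,-0.005,0,-0.06,0,-0.005,0,-0.06,0,0,0,0,0]

```text
time: 26.45
tool_pos: [0.4692, 0.1874, 0.1542]
ee_rot: [-0.238, 3.036, 0.004]
wrist_force: [1.4, 0.5, -0.0]
opening: 0.0416
```

Emit:
send_rows:
  moves: [0,-0.06,-0.04,0,0,-0.1,-0.04,0,0,-0.1,-0.04,0,0,-0.06,0,0,0,0,0,0,0,0,0,0]

```text
time: 27.05
tool_pos: [0.4844, 0.0574, 0.2059]
ee_rot: [-0.243, 3.034, 0.007]
wrist_force: [-0.8, -0.5, 0.2]
opening: 0.0411
```

```bash
python3 g.py .470 .188 .2;python3 - <<'E'
from h import *
for n in ('scene','top','wrist'):
    d=eyes.snapshot(n); cv2.imwrite(f'pics/{n}18.png',d['image'][:,:,::-1])
    if n=='scene': crop(d['image'],170,130,370,350,2.7,'pics/s18.png')
    if n=='top':
        crop(d['image'],165,130,355,280,4,'pics/t18.png')
E
```

```text
27.05 [0.4844 0.0574 0.2059] yaw 9.15 tilt [0.097  0.0122] scaled [-0.015   0.3281  0.0152] F [-0.8 -0.5  0.2] op 0.04108747611863001
```

View pics/s18.png

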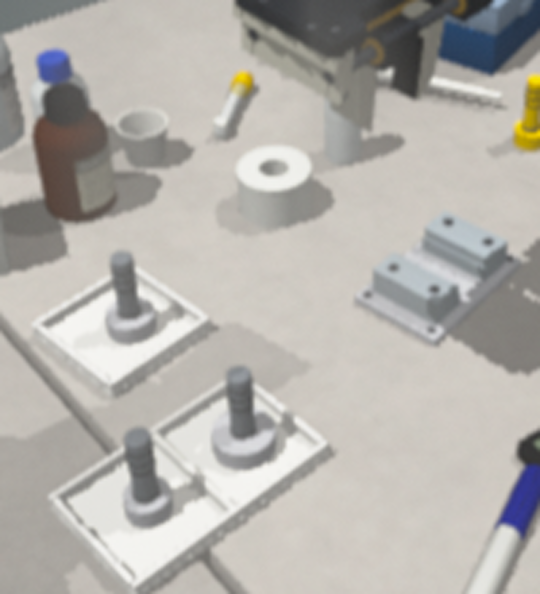

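View pics/t18.png

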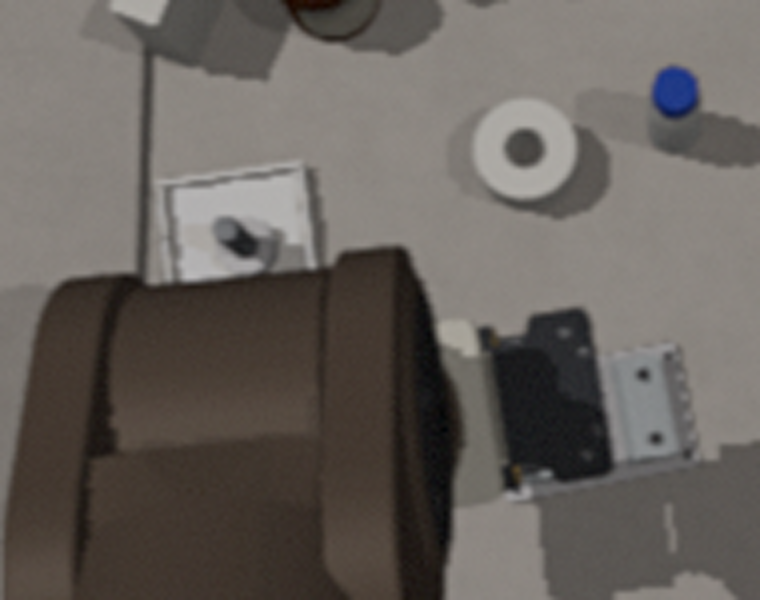

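Emit:
send_rows:
  moves: [0,0,0,0,0,0,0,0]

```text
time: 27.4
tool_pos: [0.4836, 0.0604, 0.2049]
ee_rot: [-0.252, 3.035, 0.006]
wrist_force: [-1.1, 0.7, 0.6]
opening: 0.0415
```

```bash
python3 -c "
from station import arm
print(arm.sign_off())"
```

```text
the job is handed in; nothing more can be done
None
```

All three plugs were gauged one at a time, put away in between and handed in at 27.4 s. One check disagreed: an arm contact came close to the wrist force limit (below).

| Plug (starting position, x, y in m) | Result in the gauge | Foot estimated from the camera | Put away in |
|---|---|---|---|
| First (0.461, −0.149) | Stopped on the ledge at about 20 mm, so good | about 36 mm | Square tray |
| Second (0.582, −0.152) | Passed both gaps down to the base at about 8 mm, so undersize | about 30 mm | Reject tray, far bay |
| Third (0.480, −0.272) | Stopped on the mouth at about 29 mm, so oversize | about 42 mm | Reject tray, near bay |

**Last checks:** the final pictures show all three plugs standing upright in their trays, and the yellow look-alike still standing. The label roll and vial appear unmoved, and the gripper is open and clear of everything.

**Near the force limit:** on the first approach to the second plug the arm drifted sideways, and an open fingertip pressed on top of the stem. The wrist force read 115 N at the end of that row, just under the 120 N limit. The peak between readings is unknown. The plug stayed upright and in place, and I backed off and gripped it again.

**Smaller things that disagreed:**
- The tool gradually tilted to about 5° over the run, along the slot. The plugs still stood upright when released.
- The first plug slipped about 6 mm in the grip at about 30 N. I checked its depth in the gauge by releasing it and comparing with the scene picture.
- The scene camera was about 5 mm off from the other two cameras, so I relied on the wrist and top views for positions.

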